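Set up the bench hem marker

ROBOT

A 6-joint arm with a two-finger parallel gripper is mounted at the origin on the work surface; the furniture and walls round the work are solid. World frame = base frame: x ahead of the robot, y to its left, z up, the work surface at z = 0. Lengths are in mm, angles in rad, forces in N, time in s.
With the tool pointing down it reaches from about 350 to 875 mm from the base axis. Payload 4.2 kg.
Tool frame: the origin (TCP) lies midway between the tips of the shut fingers; the grasp point (between the pads) lies 19 mm behind it (tcp_to_grasp is the distance from the TCP to the grasp point, in mm); z points along the fingers, y is the line along which they close (so a half turn about z gives the same grasp; the last joint's range is limited). The gripper opens to 85 mm and grips with 20 to 120 N. Pads are 22 mm wide; open, the fingers measure 114 mm over their backs; the gripper's body (76 mm by 85 mm) begins 54 mm behind the grasp point. The pads swing forward as they close: fully open they stand 13 mm farther back than shut.
Start: joints at [1.392, 0.385, 0.008, 0, -1.194, -0.259], TCP at [264.934, 566.047, 231.312] pointing down, gripper open.
Joint ranges: [-3.14, 3.14], [-1.21, 2.06], [-1.07, 1.41], [-3.16, 2.05], [-2.99, -0.16], [-3.1, 3.1]. Speed limits (rad/s): [2.79, 2.79, 3.14, 3.14, 3.14, 3.14].

INTERFACE

Orientations are given as a unit quaternion [x, y, z, w].
In Python, from bench import read_state, get_image, job_done, tcp_to_grasp gives the robot as it stands.
- The arm moves only by the tool jog_arm, never from a script. Its argument "plan" is a list of rows, each a list of 3 entries, a list of its own where there are three numbers: the finger opening in mm, from 0 to 85.4, then the shift along the tool's x, y, z as a fraction of full scale, then the turn, a rotation vector about the tool's x, y, z as a fraction of full scale. A call has 1 to 10 rows; each row is the pose to reach, as a shift and turn from the pose commanded when the call began, along the tool's axes at that moment; what a row does not reach only later rows make up. Full scale, the value 1, is 0.1 m for a shift and 60 degrees for a turn. A row lasts 1/8 s, in which the tool goes at most 62.5 mm and 10.7 degrees, less where a joint would pass 70% of its speed; a pose out of reach is approached as far as the arm can. A call with a number of a shift or a turn outside -1 to 1 is refused whole. A call with a gripper value outside its range is refused whole. The fingers move at their own pace and stop on an object; the grip force is fixed at half the most. Time passes only in rows, so rows that repeat a pose let the fingers close. It gives the time, the measured TCP pose, the force, the opening and the grip force at its end, in the units of the state.
- read_state(): the state, without advancing time (a new reading comes with each control period).
- get_image(name): name is "scene" or "top" or "wrist"; returns a dict with "img" (420x560x3 uint8, red, green, blue), "range_z" (420x560 float32, mm along the optical axis (not along the pixel's ray), 0 where there is no reading), "intrinsics" (3x3 intrinsics, pixels), "extrinsics" (4x4, takes a point from camera to world coordinates); the wrist camera has in their place "tool_from_camera" (4x4, takes a point from camera to tool coordinates, whose origin is the TCP and whose axes are the flange's). Camera axes: x right, y down, z forward; pixel columns grow to the right and rows downward; lengths in mm; the calibration is good to about 2 mm. A picture is of the moment at which its call begins: read the wrist's pose just before it.
- job_done(): hands the job in; it is judged then, once.
The state is a dict: "clock": time; "joints": joint angles; "joint_vel": joint speeds; "joint_efforts": joint torques, N m; "position": TCP position; "ee_rot": TCP orientation; "contact_force": force on the tool from outside, world axes, zero at the start; "wrist_torque": the same for the moment, N m; "gripper_width": finger opening in mm; "grasp_force": force on a finger pad.
Only numpy, scipy, OpenCV 4.12 (cv2) and the standard library are available. Lean on these libraries where they do the work, as an engineer would, in place of code of your own. Each camera call takes 0.05 s, during which the arm holds its last target. There are 200 camera calls.

TASK

Get the hem marker ready for dark trousers with a 10 cm turn-up: spin the knurled brass collar on the threaded post until the pointer of the chalk bar stands at the 100 mm mark (the upper red line) of the rule. Slide every white chalk holder on the counter into a dovetail way of the bar, chalk end first, and push it along the tapered way until it wedges tight. Put the blue chalk holder away, standing upright in the wooden tray, and leave everything else where it is; the order is yours.

Things in the scene. Friction and masses are not known exactly. Their poses are not given: they have to be found in the camera images.
- marker: bench hem marker, fixed. Grey base 310x100x14 mm; origin on the counter, z up, x points away from the robot (the way holders slide in), y to the left. At (-10,106) mm stands the threaded post (diameter 16, top 140 above the counter); at (20,-132) a guide post (top 114); at y=-155 the white rule (26 wide, top 136), marks facing the robot every 5 mm above the counter, red lines at 50 and 100.
- bar (a joint): height setting of the aluminium chalk bar, m, 0 to 0.026: at 0 its top surface is 59 mm and the pointer 80 mm above the counter, so the pointer stands at 100 mm when this reads 0.020. The bar spans x -63 to 40, y -142 to 135 mm in the marker's frame. It rides on the collar and moves only with it; pushes of 20 N do not shift it.
- collar (a joint): turn of the knurled collar, rad, 0 to 16.3; positive is counter-clockwise seen from above and raises the bar: one full turn lifts collar and bar by 10 mm. Stays where it is left; turning takes about 0.12 N m.
- collar_grip (a point): point on the axis of the brass knurled collar (diameter 44, 26 mm high), 15 mm above its underside, 11 mm below its top, 35 mm above the bar's top surface. z up. Grip the rim from above with the post's end between the fingers (the post ends 140 mm above the counter, at most 43 mm above this point).
- pointer (a point): tip of the small red pointer at the right end of the bar, in front of the rule; its height is the chalk line, 21 mm above the bar's top surface.
- way0 (a point): left dovetail way: the spot on the bar's top where the origin of a wedged holder lies; x = sliding-in direction. Its 12 mm high rails run from x=-36 mm (open mouth, 45 mm wide at the bottom, 37 at the top) to +30 mm (30 wide at the bottom), tapered like the foot. From x=-68 to -36 the bar is flat: lay the nose there and slide. Ways are 56 mm apart. A foot pushed from behind centres itself.
- way1 (a point): middle dovetail way: the spot on the bar's top where the origin of a wedged holder lies; x = sliding-in direction. Its 12 mm high rails run from x=-36 mm (open mouth, 45 mm wide at the bottom, 37 at the top) to +30 mm (30 wide at the bottom), tapered like the foot. From x=-68 to -36 the bar is flat: lay the nose there and slide. Ways are 56 mm apart. A foot pushed from behind centres itself.
- way2 (a point): right dovetail way: the spot on the bar's top where the origin of a wedged holder lies; x = sliding-in direction. Its 12 mm high rails run from x=-36 mm (open mouth, 45 mm wide at the bottom, 37 at the top) to +30 mm (30 wide at the bottom), tapered like the foot. From x=-68 to -36 the bar is flat: lay the nose there and slide. Ways are 56 mm apart. A foot pushed from behind centres itself.
- holder_a: chalk holder with white chalk, 150 g. Steel dovetail foot 60 mm long (x), 14 high, sole 30 mm wide at the nose (x=+30, chalk end), 44 at the tail, sides leaning in 5 mm. Origin: middle of the sole, z up. Grey grip tab x -20 to -6, 34 mm wide (y), z 16 to 64: pinch along x. Clamp before it up to z 28; chalk x 7 to 43, 46 wide, z 17 to 25. Two or three are there (else None).
- holder_b: chalk holder with white chalk, 150 g. Steel dovetail foot 60 mm long (x), 14 high, sole 30 mm wide at the nose (x=+30, chalk end), 44 at the tail, sides leaning in 5 mm. Origin: middle of the sole, z up. Grey grip tab x -20 to -6, 34 mm wide (y), z 16 to 64: pinch along x. Clamp before it up to z 28; chalk x 7 to 43, 46 wide, z 17 to 25. Two or three are there (else None).
- holder_c: chalk holder with white chalk, 150 g. Steel dovetail foot 60 mm long (x), 14 high, sole 30 mm wide at the nose (x=+30, chalk end), 44 at the tail, sides leaning in 5 mm. Origin: middle of the sole, z up. Grey grip tab x -20 to -6, 34 mm wide (y), z 16 to 64: pinch along x. Clamp before it up to z 28; chalk x 7 to 43, 46 wide, z 17 to 25. Two or three are there (else None).
- holder_blue: chalk holder with light blue chalk, 150 g. Steel dovetail foot 60 mm long (x), 14 high, sole 30 mm wide at the nose (x=+30, chalk end), 44 at the tail, sides leaning in 5 mm. Origin: middle of the sole, z up. Grey grip tab x -20 to -6, 34 mm wide (y), z 16 to 64: pinch along x. Clamp before it up to z 28; chalk x 7 to 43, 46 wide, z 17 to 25. Not for this job.
- mug: black and white mug, 82 mm across and 97 mm high, standing on the left of the counter; bystander
- pin_tin: red round pin tin, diameter 66, 22 mm high; bystander
- thread_blue: blue thread spool, diameter 27, 46 mm high, behind the marker; bystander
- thread_white: white thread spool, diameter 27, 46 mm high, behind the marker; bystander
- bell: counter bell, diameter 80, 56 mm high, on the right; bystander. Near it, at about (0.25, -0.30) m, stands a big table fan, 0.4 to 0.5 m high: go round or over it.
- chalk_tray: light wooden open tray, fixed on the counter to the right in front of the marker: outside 112 (x) x 150 (y) x 22 mm high, walls 6 mm, floor 6 mm. Origin under its middle, z up.
- chalk_tray_in (a point): middle of the tray's floor, 6 mm above the counter; the floor measures 100 (x) x 138 (y) mm.

How it is judged (in metres and radians):
At the end, for the whole second after the job is handed in: the pointer is within 2 mm of the 100 mm mark; every white holder lies at rest in a way, its origin within 4 mm of the way's point along it, 3 mm across and 2 mm in height, in line within 0.05 rad; the blue holder stands upright on the floor of the wooden tray (height (world z) of pointer between 0.098 and 0.102 m and ((x of holder_a in the frame of way0 between -0.004 and 0.004 m and y of holder_a in the frame of way0 between -0.003 and 0.003 m and z of holder_a in the frame of way0 between -0.002 and 0.002 m and angle between the x axis of holder_a and the x axis of way0, either way round below 0.05 rad and angle between holder_a's own z axis and vertical below 0.05 rad) or (x of holder_a in the frame of way1 between -0.004 and 0.004 m and y of holder_a in the frame of way1 between -0.003 and 0.003 m and z of holder_a in the frame of way1 between -0.002 and 0.002 m and angle between the x axis of holder_a and the x axis of way1, either way round below 0.05 rad and angle between holder_a's own z axis and vertical below 0.05 rad) or (x of holder_a in the frame of way2 between -0.004 and 0.004 m and y of holder_a in the frame of way2 between -0.003 and 0.003 m and z of holder_a in the frame of way2 between -0.002 and 0.002 m and angle between the x axis of holder_a and the x axis of way2, either way round below 0.05 rad and angle between holder_a's own z axis and vertical below 0.05 rad)) and ((x of holder_b in the frame of way0 between -0.004 and 0.004 m and y of holder_b in the frame of way0 between -0.003 and 0.003 m and z of holder_b in the frame of way0 between -0.002 and 0.002 m and angle between the x axis of holder_b and the x axis of way0, either way round below 0.05 rad and angle between holder_b's own z axis and vertical below 0.05 rad) or (x of holder_b in the frame of way1 between -0.004 and 0.004 m and y of holder_b in the frame of way1 between -0.003 and 0.003 m and z of holder_b in the frame of way1 between -0.002 and 0.002 m and angle between the x axis of holder_b and the x axis of way1, either way round below 0.05 rad and angle between holder_b's own z axis and vertical below 0.05 rad) or (x of holder_b in the frame of way2 between -0.004 and 0.004 m and y of holder_b in the frame of way2 between -0.003 and 0.003 m and z of holder_b in the frame of way2 between -0.002 and 0.002 m and angle between the x axis of holder_b and the x axis of way2, either way round below 0.05 rad and angle between holder_b's own z axis and vertical below 0.05 rad)) and ((x of holder_c in the frame of way0 between -0.004 and 0.004 m and y of holder_c in the frame of way0 between -0.003 and 0.003 m and z of holder_c in the frame of way0 between -0.002 and 0.002 m and angle between the x axis of holder_c and the x axis of way0, either way round below 0.05 rad and angle between holder_c's own z axis and vertical below 0.05 rad) or (x of holder_c in the frame of way1 between -0.004 and 0.004 m and y of holder_c in the frame of way1 between -0.003 and 0.003 m and z of holder_c in the frame of way1 between -0.002 and 0.002 m and angle between the x axis of holder_c and the x axis of way1, either way round below 0.05 rad and angle between holder_c's own z axis and vertical below 0.05 rad) or (x of holder_c in the frame of way2 between -0.004 and 0.004 m and y of holder_c in the frame of way2 between -0.003 and 0.003 m and z of holder_c in the frame of way2 between -0.002 and 0.002 m and angle between the x axis of holder_c and the x axis of way2, either way round below 0.05 rad and angle between holder_c's own z axis and vertical below 0.05 rad)) and linear speed of each of holder_a, holder_b, holder_c, holder_blue below 0.01 m/s and velocity of joint collar between -0.05 and 0.05 rad/s and x of holder_blue in the frame of chalk_tray_in between -0.05 and 0.05 m and y of holder_blue in the frame of chalk_tray_in between -0.069 and 0.069 m and z of holder_blue in the frame of chalk_tray_in between -0.003 and 0.008 m and angle between holder_blue's own z axis and vertical below 0.1 rad); the robot touches nothing.
It fails at once if the mug, pin tin, bell or a thread spool is moved by more than 3 cm (distance of any of mug, pin_tin, bell, thread_blue, thread_white from where it was at the start of the episode above 0.03 m).
Of holder_a, holder_b, holder_c only 2 to 3 are there at a start; the rules pass over those that are not, and their reading is None.
At some moment in a run one of holder_a, holder_b, holder_c, holder_blue may be knocked a few centimetres aside while the robot is not near it.
Once in a run the grip may slacken for a moment while it holds something.
It also fails if it takes over 210 s, if anything falls off the work surface, if the arm or the gripper's body presses on something with over 40 N, if the wrist force passes 120 N, or if a joint passes its speed limit or range.

## Working session

There is one attempt and no reset: what is moved stays moved. The work goes in short steps, Python scripts to look and compute and a tool call to move; the robot and the scene stay as the last step left them, time stands still between calls to the robot, and variables do not carry over. Pictures are saved under pics/ and viewed, at most 14 in all, crops included, and the job is handed in when it is done.

Besides the shell and the picture viewer there is one more tool, called after "Emit:" as name([rows], argument=value, ...), one row to a line, values as JSON. jog_arm: Moves the arm, as the interface text tells. Its arguments: {"type":"object","properties":{"plan":{"type":"array"}},"required":["plan"]}

```bash
mkdir -p pics; ls; cat > h.py <<'E'
import numpy as np, cv2
from bench import read_state,get_image,job_done,tcp_to_grasp
from scipy.spatial.transform import Rotation as R
def T():
    s=read_state();M=np.eye(4);M[:3,:3]=R.from_quat(s['ee_rot']).as_matrix();M[:3,3]=s['position'];return M
def cap(name,f=None):
    t=T();d=get_image(name)
    E=t@np.array(d['tool_from_camera']) if name=='wrist' else np.array(d['extrinsics'])
    if f: cv2.imwrite('pics/'+f,cv2.cvtColor(d['img'],cv2.COLOR_RGB2BGR))
    return d['img'],d['range_z'],np.array(d['intrinsics']),E
def cloud(c):
    img,z,K,E=c;v,u=np.mgrid[:z.shape[0],:z.shape[1]]
    P=np.stack([(u-K[0,2])/K[0,0]*z,(v-K[1,2])/K[1,1]*z,z],-1)
    return P@E[:3,:3].T+E[:3,3]
def ray(c,u,v,h):
    _,_,K,E=c;d=E[:3,:3]@np.array([(u-K[0,2])/K[0,0],(v-K[1,2])/K[1,1],1]);return E[:3,3]+d*(h-E[2,3])/d[2]
E
python3 - <<'E'
from h import *
for n in ('scene','top'):
    c=cap(n,n+'1.png');print(n,c[3].round(2).tolist(),c[2].tolist());np.savez(n+'1.npz',*c)
print(read_state(), tcp_to_grasp)
E
```

```text
pics
scene [[0.97, -0.14, 0.18, 340.72], [-0.23, -0.64, 0.73, -689.16], [0.01, -0.75, -0.66, 794.66], [0.0, 0.0, 0.0, 1.0]] [[410.1089298554253, 0.0, 276.3838262227292], [0.0, 410.1089298554253, 203.83605478043486], [0.0, 0.0, 1.0]]
top [[0.0, -1.0, 0.06, 462.6], [-1.0, -0.0, -0.01, 85.99], [0.01, -0.06, -1.0, 1220.64], [0.0, 0.0, 0.0, 1.0]] [[449.0897491660924, 0.0, 285.1402047458034], [0.0, 449.0897491660924, 202.3834697858858], [0.0, 0.0, 1.0]]
{'clock': 0.1, 'joints': array([ 1.39158713e+00,  3.85511487e-01,  6.77191201e-03, -3.96917606e-04,
       -1.19402792e+00, -2.58600865e-01]), 'joint_vel': array([-0.00182875, -0.00134594,  0.00315085,  0.00069121,  0.00180558,
       -0.00157718]), 'joint_efforts': array([ 4.84118154e-04, -3.93319309e+01,  1.88929385e+01,  4.19799596e+00,
       -2.62464695e-03,  5.80001625e-06]), 'position': array([264.74639092, 565.58491209, 230.32111075]), 'ee_rot': array([ 9.76119430e-01, -2.17232257e-01, -1.45207936e-04,  9.92127733e-04]), 'contact_force': array([-1.02879285, -0.11865264, -0.19102145]), 'wrist_torque': array([ 0.01454126, -0.00531373, -0.01334413]), 'grasp_force': 0.0, 'gripper_width': 85.06211844718135} 18.700000000000003
```

View pics/top1.png

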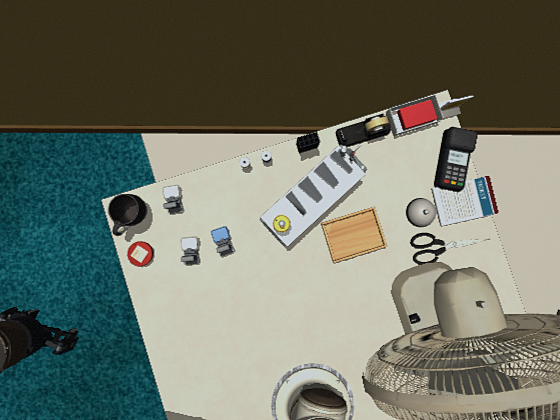

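View pics/scene1.png

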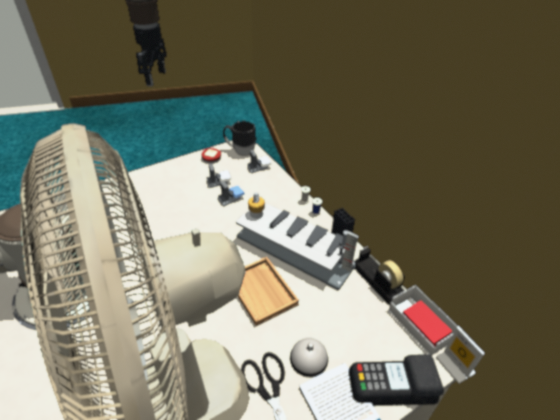

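The top view shows the collar at (282,224), the pointer and rule at about (345,155), two white holders at about (172,198) and (190,250), the blue one at (221,240), and the tray at (354,235). The scene view agrees: two white holders, one blue.

```bash
python3 - <<'E'
from h import *
f=np.load('top1.npz');c=[f[k] for k in f];P=cloud(c);img=c[0].astype(int)
def win(u0,u1,v0,v1):
    m=np.zeros(img.shape[:2],bool);m[v0:v1,u0:u1]=1;return m
print('counter z',np.median(P[win(200,215,270,300)][:,2]))
for n,(u,v) in dict(w1=(172,198),w2=(190,250),blue=(221,240)).items():
    m=win(u-22,u+22,v-22,v+22)
    tab=m&(P[...,2]>45)&(P[...,2]<80); low=m&(P[...,2]>10)&(P[...,2]<32)
    print(n,'tab',tab.sum(),P[tab].mean(0).round(1),'low',low.sum(),P[low].mean(0).round(1),P[tab][:,2].max())
    d=(P[low].mean(0)-P[tab].mean(0))[:2];print(' yaw',np.degrees(np.arctan2(d[1],d[0])))
m=win(255,310,190,250);y=m&(img[...,0]>150)&(img[...,2]<110)&(img[...,0]-img[...,2]>80)
print('collar',y.sum(),np.median(P[y],0),np.argwhere(y).mean(0),np.percentile(P[y][:,2],[5,50,90,99]))
mm=win(255,375,140,255); hist=np.histogram(P[mm][:,2],np.arange(-5,150,5));print(list(zip(hist[1],hist[0])))
b=mm&(P[...,2]>40)&(P[...,2]<85)
r=cv2.minAreaRect(P[b][:,:2].astype(np.float32));print('bar',r, np.median(P[b][:,2]))
t=win(310,395,200,270)&(P[...,2]>3)&(P[...,2]<40);print('tray',cv2.minAreaRect(P[t][:,:2].astype(np.float32)),np.median(P[t],0))
E
```

```text
counter z -0.2614121384834789
w1 tab 80 [527.9 368.8  61.5] low 336 [552.9 372.8  23. ] 69.75768177118675
 yaw 9.220862394693683
w2 tab 84 [391.3 321.6  61.5] low 353 [417.3 323.6  22.7] 68.46879831567117
 yaw 4.47080371025425
blue tab 78 [416.8 231.6  62.2] low 342 [441.9 240.3  22.3] 68.90143212906742
 yaw 19.15157321906449
collar 162 [481.12424893  83.6923016  115.06081379] [222.88271605 281.07407407] [111.22653252 115.06081379 117.92100014 120.49011396]
[(np.int64(-5), np.int64(3260)), (np.int64(0), np.int64(3699)), (np.int64(5), np.int64(1179)), (np.int64(10), np.int64(229)), (np.int64(15), np.int64(161)), (np.int64(20), np.int64(220)), (np.int64(25), np.int64(60)), (np.int64(30), np.int64(17)), (np.int64(35), np.int64(18)), (np.int64(40), np.int64(34)), (np.int64(45), np.int64(65)), (np.int64(50), np.int64(18)), (np.int64(55), np.int64(12)), (np.int64(60), np.int64(91)), (np.int64(65), np.int64(1860)), (np.int64(70), np.int64(1185)), (np.int64(75), np.int64(283)), (np.int64(80), np.int64(625)), (np.int64(85), np.int64(72)), (np.int64(90), np.int64(15)), (np.int64(95), np.int64(5)), (np.int64(100), np.int64(3)), (np.int64(105), np.int64(10)), (np.int64(110), np.int64(123)), (np.int64(115), np.int64(97)), (np.int64(120), np.int64(4)), (np.int64(125), np.int64(2)), (np.int64(130), np.int64(8)), (np.int64(135), np.int64(39)), (np.int64(140), np.int64(8))]
bar ((607.490478515625, 33.00254821777344), (225.80873107910156, 302.5398254394531), 42.60018539428711) 70.01210937956876
tray ((452.63311767578125, -109.32308959960938), (186.48284912109375, 229.11065673828125), 0.037331320345401764) [ 453.46906085 -113.81831961    6.57056506]
```

```bash
cat >> h.py <<'E'
def go(p,yaw=None,cur=None):
    """shift (units of 100mm in tool axes) and turn (units of 60deg about tool z) to world TCP p, tool-x heading yaw deg (mod 180)"""
    t=T();Rm=t[:3,:3]
    a=np.degrees(np.arctan2(Rm[1,0],Rm[0,0]))
    s=Rm.T@(np.array(p)-t[:3,3])/100
    tilt=np.degrees(np.arccos(-Rm[2,2]))
    dy=None if yaw is None else [((yaw-a)+180)%360-180,((yaw+180-a)+180)%360-180]
    print('pos',t[:3,3].round(1),'yaw',a.round(1),'tilt',tilt.round(2),'shift',s.round(3),'turn',None if dy is None else [round(-x/60,3) for x in dy],'j6',round(read_state()['joints'][5],2))
E
python3 - <<'E'
from h import *
go([560,120,330],-43)
f=np.load('top1.npz');c=[f[k] for k in f];P=cloud(c)
m=np.zeros(P.shape[:2],bool);m[140:250,250:375]=1
b=(m&(P[...,2]>62)&(P[...,2]<86)).astype(np.uint8)
b=cv2.morphologyEx(b,cv2.MORPH_OPEN,np.ones((5,5)))
Q=P[b>0];r=cv2.minAreaRect(Q[:,:2].astype(np.float32));print(r,b.sum())
E
```

```text
pos [264.7 565.6 230.3] yaw -25.1 tilt 0.11 shift [ 4.564  2.785 -0.991] turn [np.float64(0.298), np.float64(-2.702)] j6 -0.26
((553.4483032226562, 1.044921875), (102.99462127685547, 276.3310241699219), 42.66337585449219) 3858
```

Emit:
jog_arm([
  [85, [0.4, 0.25, -0.5], [0, 0, 0]],
  [85, [0.8, 0.5, -1], [0, 0, 0]],
  [85, [1, 0.6, -1], [0, 0, 0]],
])

```text
clock: 0.48
position: [331.4, 468.9, 335.1]
ee_rot: [0.976, -0.217, 0.001, -0.003]
contact_force: [-0.6, 0.4, 0.1]
gripper_width: 85.1
grasp_force: 0.0
```

Emit:
jog_arm([
  [85, [0.5, 0.3, 0], [0, 0, 0]],
  [85, [1, 0.6, 0], [0, 0, 0]],
])

```text
clock: 0.72
position: [395.6, 371.2, 331.0]
ee_rot: [0.976, -0.217, -0.0, 0.0]
contact_force: [-0.8, -0.0, 0.1]
gripper_width: 85.0
grasp_force: 0.0
```

Emit:
jog_arm([
  [85, [0.5, 0.3, 0], [0, 0, 0]],
  [85, [1, 0.6, 0], [0, 0, 0]],
])

```text
clock: 0.98
position: [460.8, 274.1, 331.0]
ee_rot: [0.976, -0.217, -0.0, 0.0]
contact_force: [0.9, 2.1, 0.7]
gripper_width: 84.8
grasp_force: 0.0
```

Emit:
jog_arm([
  [85, [0.5, 0.3, 0], [0, 0, 0]],
  [85, [1, 0.6, 0], [0, 0, 0]],
])

```text
clock: 1.23
position: [526.0, 177.4, 331.0]
ee_rot: [0.976, -0.217, -0.0, 0.0]
contact_force: [-0.2, 0.8, -0.1]
gripper_width: 85.2
grasp_force: 0.0
```

Emit:
jog_arm([
  [85, [0.3, 0.2, 0], [0, 0, 0.15]],
  [85, [0.56, 0.38, 0], [0, 0, 0.3]],
  [85, [0.56, 0.38, 0], [0, 0, 0.3]],
  [85, [0.56, 0.38, 0], [0, 0, 0.3]],
])

```text
clock: 1.72
position: [559.7, 121.2, 330.9]
ee_rot: [0.93, -0.367, -0.0, 0.0]
contact_force: [0.3, -0.1, -0.0]
gripper_width: 85.4
grasp_force: 0.0
```

```bash
python3 - <<'E'
from h import *
go([560,120,330],-43)
c=cap('wrist','w1.png');np.savez('w1.npz',*c);print(c[3].round(2))
E
```

```text
pos [559.7 121.2 330.9] yaw -43.0 tilt 0.05 shift [0.01  0.007 0.009] turn [np.float64(-0.0), np.float64(3.0)] j6 0.32
[[-6.8000e-01 -7.0000e-01 -2.0000e-01  6.1049e+02]
 [-7.3000e-01  6.6000e-01  1.9000e-01  7.3760e+01]
 [-0.0000e+00  2.8000e-01 -9.6000e-01  4.7405e+02]
 [ 0.0000e+00  0.0000e+00  0.0000e+00  1.0000e+00]]
```

View pics/w1.png

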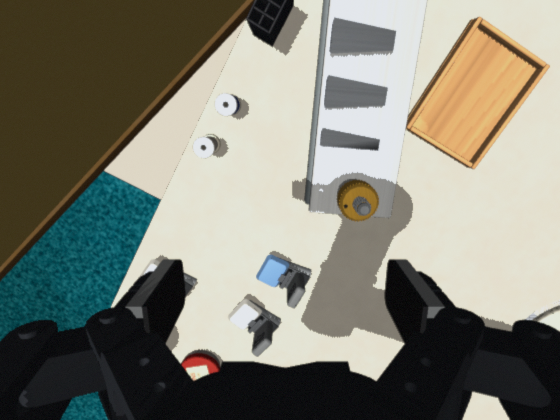

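The wrist view shows the collar at (358,202), three dark rails at (350,140), (356,93) and (363,37), the blue holder at (282,275), one white holder at (255,322) and another behind the left finger.

```bash
python3 - <<'E'
from h import *
f=np.load('w1.npz');c=[f[k] for k in f];P=cloud(c);img=c[0].astype(int)
th=np.radians(42.66);O=np.array([559.5,11.4])
M=np.stack([(P[...,:2]-O)@[np.cos(th),np.sin(th)],(P[...,:2]-O)@[-np.sin(th),np.cos(th)]],-1)
z=P[...,2];u=np.arange(560)[None]+0*z
reg=(u>290)&(u<440)&(np.arange(420)[:,None]<230)
b=reg&(M[...,0]>-55)&(M[...,0]<-38)&(M[...,1]>-60)&(M[...,1]<60)
print('bar top',np.median(z[b]),z[b].std(), 'counter',np.median(z[300:305,400:410]),np.median(z[250:290,220:240]))
hsv=cv2.cvtColor(c[0],cv2.COLOR_RGB2HSV)
dark=(reg&(img.max(2)<115)&(z>70)&(z<95)).astype(np.uint8)
n,l,s,ce=cv2.connectedComponentsWithStats(dark)
for i in range(1,n):
    if s[i,4]<250: continue
    q=l==i; print('rail',s[i,:5],'z',np.median(z[q]).round(1),'mx',np.percentile(M[q][:,0],[1,99]).round(1),'my by end',[ (np.percentile(M[q&(abs(M[...,0]-x)<4)][:,1],[2,98]).round(1)).tolist() for x in (-22,3,28)])
col=reg&(M[...,1]>75)&(z>100)&(z<125); print('collar',col.sum(),cv2.minEnclosingCircle(P[col][:,:2].astype(np.float32)),np.median(z[col]),M[col].mean(0))
po=reg&(M[...,1]>75)&(z>128);print('post',P[po].mean(0),z[po].max(),np.median(z[po]),M[po].mean(0))
br=reg&(z>55)&(z<100);print('bar edges x',[np.percentile(M[br&(abs(M[...,1]-y)<4)][:,0],[1,99]).round(1).tolist() for y in (60,30,0,-30)])
E
```

```text
bar top 69.96229643886971 0.7875758206157673 counter 367.78357468260447 0.6433398598624933
rail [ 331   19   64   33 1610] z 82.1 mx [-28.4  35.4] my by end [[-70.7, -51.6], [-73.4, -48.9], [-76.1, -47.7]]
rail [ 325   77   62   30 1391] z 82.0 mx [-28.2  35.6] my by end [[-14.4, 3.4], [-17.3, 6.3], [-20.0, 9.2]]
rail [321 129  58  21 739] z 82.0 mx [-28.8  35.1] my by end [[41.4, 52.8], [38.1, 52.3], [35.5, 51.7]]
collar 1075 ((479.4701232910156, 85.12458801269531), 22.221891403198242) 115.5400844816237 [ -5.98539328 104.96580544]
post [481.45377403  84.98143926 137.24086349] 142.1993493785954 138.68170759935947 [ -7.53204698 106.9986442 ]
bar edges x [[-60.3, 40.4], [-60.1, 40.3], [-60.6, 40.4], [-60.5, 40.4]]
```

Emit:
jog_arm([
  [65, [-0.16, 0.4, 0.5], [0, 0, 0.16]],
  [65, [-0.33, 0.81, 1.0], [0, 0, 0.32]],
  [65, [-0.33, 0.81, 1.0], [0, 0, 0.48]],
  [65, [-0.33, 0.81, 1.0], [0, 0, 0.64]],
  [65, [-0.33, 0.81, 1.0], [0, 0, 0.8]],
])

```text
clock: 2.4
position: [480.0, 85.2, 231.5]
ee_rot: [-0.699, 0.715, -0.0, 0.0]
contact_force: [-0.3, 0.3, -0.7]
gripper_width: 65.2
grasp_force: 0.0
```

Emit:
jog_arm([
  [65, [0, 0, 0.3], [0, 0, 0.16]],
  [65, [0, 0, 0.6], [0, 0, 0.32]],
  [65, [0, 0, 0.6], [0, 0, 0.48]],
  [65, [0, 0, 0.6], [0, 0, 0.57]],
  [65, [0, 0, 0.6], [0, 0, 0.57]],
  [65, [0, 0, 0.6], [0, 0, 0.57]],
])

```text
clock: 3.15
position: [480.5, 84.9, 171.5]
ee_rot: [-0.461, 0.888, 0.0, 0.0]
contact_force: [-0.3, -0.1, 0.7]
gripper_width: 64.7
grasp_force: 0.0
```

```bash
python3 - <<'E'
from h import *
go([480.5,84.5,84],-125)
print(read_state()['joints'].round(2),read_state()['gripper_width'])
c=cap('wrist');np.savez('w2.npz',*c);P=cloud(c);z=P[...,2]
d=np.hypot(P[...,0]-481,P[...,1]-85)
k=(d<35)&(z>100)&(z<122)&(c[0][...,0].astype(int)-c[0][...,2]>50);print(k.sum(),cv2.minEnclosingCircle(P[k][:,:2].astype(np.float32)),np.median(z[k]))
E
```

```text
pos [480.5  84.9 171.5] yaw -125.1 tilt 0.03 shift [ 0.004 -0.002  0.875] turn [np.float64(-0.002), np.float64(2.998)] j6 -1.12
[ 0.51  0.21 -0.41 -0.   -0.95 -1.12] 64.74511097663935
2848 ((479.1746520996094, 84.57121276855469), 22.13965606689453) 115.77012888924015
```

Emit:
jog_arm([
  [65, [0.005, 0, 0.4], [0, 0, 0]],
  [65, [0.005, 0, 0.8], [0, 0, 0]],
  [65, [0.005, 0, 0.87], [0, 0, 0]],
  [30, [0.005, 0, 0.87], [0, 0, 0]],
  [30, [0.005, 0, 0.87], [0, 0, 0]],
  [30, [0.005, 0, 0.87], [0, 0, 0]],
  [30, [0.005, 0, 0.87], [0, 0, 0]],
])

```text
clock: 4.08
position: [480.7, 84.6, 85.6]
ee_rot: [-0.46, 0.888, 0.0, 0.001]
contact_force: [-3.9, 3.5, 4.4]
gripper_width: 42.3
grasp_force: 61.3
```

Emit:
jog_arm([
  [30, [0, 0, 0], [0, 0, -0.1]],
  [30, [0, 0, -0.006], [0, 0, -0.2]],
  [30, [0, 0, -0.009], [0, 0, -0.3]],
  [30, [0, 0, -0.012], [0, 0, -0.4]],
  [30, [0, 0, -0.014], [0, 0, -0.5]],
  [30, [0, 0, -0.014], [0, 0, -0.5]],
])

```text
clock: 4.82
position: [480.2, 84.7, 86.5]
ee_rot: [-0.674, 0.739, 0.0, 0.001]
contact_force: [-4.1, 4.6, 1.6]
gripper_width: 42.5
grasp_force: 60.5
```

Emit:
jog_arm([
  [30, [0, 0, -0.003], [0, 0, -0.14]],
  [30, [0, 0, -0.006], [0, 0, -0.28]],
  [30, [0, 0, -0.009], [0, 0, -0.42]],
  [30, [0, 0, -0.012], [0, 0, -0.56]],
  [30, [0, 0, -0.014], [0, 0, -0.7]],
  [30, [0, 0, -0.016], [0, 0, -0.84]],
  [30, [0, 0, -0.017], [0, 0, -1]],
])

```text
clock: 5.7
position: [479.4, 84.3, 88.1]
ee_rot: [0.954, -0.301, -0.001, -0.0]
contact_force: [-6.6, 4.4, 4.0]
gripper_width: 42.5
grasp_force: 60.5
```

Emit:
jog_arm([
  [30, [0, 0, -0.003], [0, 0, -0.14]],
  [30, [0, 0, -0.006], [0, 0, -0.28]],
  [30, [0, 0, -0.009], [0, 0, -0.42]],
  [30, [0, 0, -0.012], [0, 0, -0.56]],
  [30, [0, 0, -0.014], [0, 0, -0.7]],
  [30, [0, 0, -0.016], [0, 0, -0.84]],
  [30, [0, 0, -0.017], [0, 0, -1]],
])

```text
clock: 6.58
position: [479.3, 83.5, 89.8]
ee_rot: [0.976, 0.216, -0.001, 0.0]
contact_force: [-4.8, 0.3, 4.3]
gripper_width: 42.8
grasp_force: 60.7
```

Emit:
jog_arm([
  [30, [0, 0, -0.003], [0, 0, -0.14]],
  [30, [0, 0, -0.006], [0, 0, -0.28]],
  [30, [0, 0, -0.009], [0, 0, -0.42]],
  [30, [0, 0, -0.012], [0, 0, -0.56]],
  [30, [0, 0, -0.014], [0, 0, -0.7]],
  [30, [0, 0, -0.016], [0, 0, -0.84]],
  [30, [0, 0, -0.017], [0, 0, -1]],
  [30, [0, 0, -0.017], [0, 0, -1]],
])

```text
clock: 7.58
position: [480.0, 83.1, 91.5]
ee_rot: [0.739, 0.673, -0.001, 0.0]
contact_force: [-2.4, -3.7, 3.0]
gripper_width: 42.4
grasp_force: 60.7
```

```bash
python3 - <<'E'
from h import *
go([480.5,84.5,84],-125)
s=read_state();print(s['joints'].round(2),s['gripper_width'],s['contact_force'])
E
```

```text
pos [480.   83.1  91.5] yaw 84.6 tilt 0.07 shift [0.015 0.003 0.075] turn [np.float64(-2.506), np.float64(0.494)] j6 2.54
[ 0.51  0.31 -0.51  0.   -0.75  2.54] 42.396261181305405 [-2.38240461 -3.71240484  2.99240984]
```

Emit:
jog_arm([
  [65, [0, 0, 0], [0, 0, 0]],
  [65, [0, 0, 0], [0, 0, 0]],
  [65, [0.005, 0, 0], [0, 0, 0.16]],
  [65, [0.01, 0, 0], [0, 0, 0.32]],
  [65, [0.01, 0, 0], [0, 0, 0.48]],
  [65, [0.01, 0, 0], [0, 0, 0.64]],
  [65, [0.01, 0, 0], [0, 0, 0.8]],
  [65, [0.01, 0, 0], [0, 0, 0.95]],
])

```text
clock: 8.57
position: [481.1, 85.4, 91.0]
ee_rot: [0.972, 0.237, 0.001, -0.0]
contact_force: [0.6, 0.0, -0.9]
gripper_width: 64.9
grasp_force: 0.0
```

Emit:
jog_arm([
  [65, [0, 0, 0], [0, 0, 0.16]],
  [65, [0, 0, 0], [0, 0, 0.32]],
  [65, [0, 0, 0], [0, 0, 0.48]],
  [65, [0, 0, 0], [0, 0, 0.64]],
  [65, [0, 0, 0], [0, 0, 0.8]],
  [65, [0, 0, 0], [0, 0, 0.9]],
  [65, [0, 0, 0], [0, 0, 0.9]],
])

```text
clock: 9.45
position: [481.0, 85.3, 91.0]
ee_rot: [0.974, -0.227, 0.0, -0.0]
contact_force: [0.2, -0.1, 0.3]
gripper_width: 64.9
grasp_force: 0.0
```

Emit:
jog_arm([
  [65, [0, 0, 0], [0, 0, 0.16]],
  [65, [0, 0, 0], [0, 0, 0.32]],
  [65, [0, 0, 0], [0, 0, 0.4]],
  [65, [0, 0, 0], [0, 0, 0.4]],
  [30, [0, 0, 0], [0, 0, 0.4]],
  [30, [0, 0, 0], [0, 0, 0.4]],
  [30, [0, 0, 0], [0, 0, 0.4]],
  [30, [0, 0, 0], [0, 0, 0.4]],
])

```text
clock: 10.45
position: [479.7, 84.3, 91.2]
ee_rot: [0.906, -0.424, -0.0, 0.001]
contact_force: [-2.7, -1.9, 5.3]
gripper_width: 42.6
grasp_force: 60.3
```

```bash
python3 - <<'E'
from h import *
go([480.5,84.5,91],-125)
E
```

```text
pos [479.7  84.3  91.2] yaw -50.2 tilt 0.12 shift [ 0.004 -0.007  0.002] turn [np.float64(1.247), np.float64(-1.753)] j6 0.19
```

Emit:
jog_arm([
  [30, [0, 0, -0.003], [0, 0, -0.14]],
  [30, [0, 0, -0.006], [0, 0, -0.28]],
  [30, [0, 0, -0.009], [0, 0, -0.42]],
  [30, [0, 0, -0.012], [0, 0, -0.56]],
  [30, [0, 0, -0.014], [0, 0, -0.7]],
  [30, [0, 0, -0.016], [0, 0, -0.84]],
  [30, [0, 0, -0.017], [0, 0, -1]],
])

```text
clock: 11.32
position: [479.5, 83.8, 92.9]
ee_rot: [0.996, 0.088, -0.001, 0.001]
contact_force: [-2.6, -3.5, 6.0]
gripper_width: 42.8
grasp_force: 60.4
```

Emit:
jog_arm([
  [30, [0, 0, -0.003], [0, 0, -0.14]],
  [30, [0, 0, -0.006], [0, 0, -0.28]],
  [30, [0, 0, -0.009], [0, 0, -0.42]],
  [30, [0, 0, -0.012], [0, 0, -0.56]],
  [30, [0, 0, -0.014], [0, 0, -0.7]],
  [30, [0, 0, -0.017], [0, 0, -0.84]],
  [30, [0, 0, -0.018], [0, 0, -1]],
  [30, [0, 0, -0.02], [0, 0, -1.0]],
])

```text
clock: 12.32
position: [479.9, 83.5, 94.6]
ee_rot: [0.82, 0.572, -0.001, 0.001]
contact_force: [-0.6, -5.3, 1.0]
gripper_width: 42.3
grasp_force: 60.5
```

Emit:
jog_arm([
  [30, [0, 0, -0.003], [0, 0, -0.1]],
  [30, [0, 0, -0.003], [0, 0, -0.1]],
  [65, [0, 0, -0.003], [0, 0, -0.1]],
  [65, [0, 0, -0.003], [0, 0, -0.1]],
  [65, [0, 0, -0.4], [0, 0, -0.1]],
  [65, [0, 0, -1], [0, 0, -0.1]],
  [65, [0, 0, -1], [0, 0, -0.1]],
])

```text
clock: 13.2
position: [483.6, 86.5, 199.6]
ee_rot: [0.789, 0.614, 0.006, 0.001]
contact_force: [-0.5, 0.6, -0.2]
gripper_width: 64.8
grasp_force: 0.0
```

```bash
python3 - <<'E'
from h import *
go([480.5,84.5,91],-125)
th=np.radians(42.66);O=np.array([559.5,11.4])
for n in ('top','scene'):
    c=cap(n,n+'2.png');P=cloud(c);np.savez(n+'2.npz',*c)
    M=np.stack([(P[...,:2]-O)@[np.cos(th),np.sin(th)],(P[...,:2]-O)@[-np.sin(th),np.cos(th)]],-1)
    b=(M[...,0]>-55)&(M[...,0]<-38)&(M[...,1]>-120)&(M[...,1]<40)&(P[...,2]>50)&(P[...,2]<95)
    print(n,'bar',b.sum(),np.median(P[b][:,2]))
c=cap('scene');cv2.imwrite('pics/rule.png',cv2.cvtColor(cv2.resize(c[0][190:290,230:370],None,fx=5,fy=5,interpolation=cv2.INTER_CUBIC),cv2.COLOR_RGB2BGR))
f=np.load('top1.npz')
E
```

```text
pos [483.6  86.5 199.6] yaw 75.8 tilt 0.69 shift [-0.035 -0.035  1.085] turn [np.float64(-2.653), np.float64(0.347)] j6 2.38
top bar 412 78.7137722413438
scene bar 351 79.40520227619118
```

View pics/rule.png

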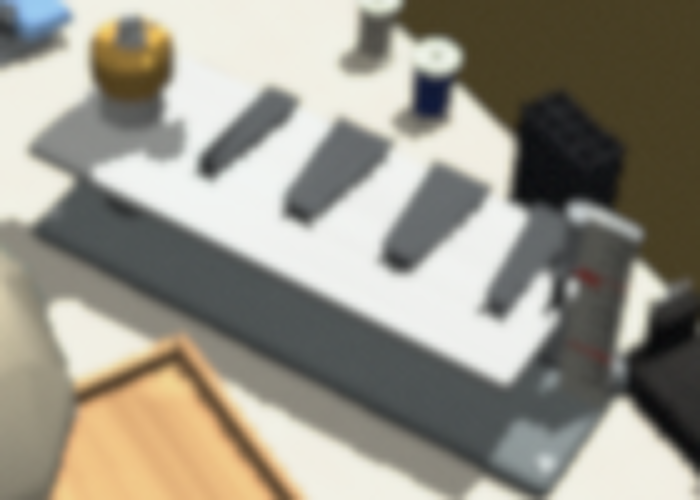

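```bash
python3 - <<'E'
from h import *
f=np.load('top2.npz');c=[f[k] for k in f];hsv=cv2.cvtColor(c[0],cv2.COLOR_RGB2HSV)
m=((hsv[...,0]>8)&(hsv[...,0]<22)&(hsv[...,1]>70)&(hsv[...,2]>100)).astype(np.uint8)
m[:, :312]=0;m[:195]=0;m[275:]=0;m[:,395:]=0
q=np.argwhere(m>0)[:,::-1];W=np.array([ray(c,u,v,14)[:2] for u,v in q],np.float32)
print('tray',cv2.minAreaRect(W),len(q))
P=cloud(c)
for n,(u,v) in dict(w1=(172,198),w2=(190,250),blue=(221,240)).items():
    w=np.zeros(P.shape[:2],bool);w[v-22:v+22,u-22:u+22]=1
    tab=w&(P[...,2]>45)&(P[...,2]<80);low=w&(P[...,2]>10)&(P[...,2]<32)
    print(n,P[tab].mean(0).round(1),P[low].mean(0).round(1))
go([417,232,200],-71)
E
```

```text
tray ((452.7497863769531, -111.4487533569336), (112.09239959716797, 151.49407958984375), 17.14967155456543) 2271
w1 [527.9 368.2  61.8] [552.7 372.9  22.3]
w2 [nan nan nan] [438.8 334.5  23.4]
blue [nan nan nan] [nan nan nan]
pos [479.8  84.9 193.8] yaw 75.7 tilt 0.07 shift [ 1.27  -0.971 -0.061] turn [np.float64(2.445), np.float64(-0.555)] j6 2.38<stdin>:11: RuntimeWarning: Mean of empty slice.
  ret = um.true_divide(
```

Emit:
jog_arm([
  [75, [0.3, -0.3, -0.3], [0, 0, 0.16]],
  [75, [0.6, -0.6, -0.3], [0, 0, 0.32]],
  [75, [1, -0.97, -0.3], [0, 0, 0.48]],
  [75, [1, -0.97, -0.3], [0, 0, 0.64]],
  [75, [1, -0.97, -0.3], [0, 0, 0.8]],
  [75, [1, -0.97, -0.3], [0, 0, 0.95]],
])

```text
clock: 14.1
position: [410.2, 205.6, 222.7]
ee_rot: [0.987, 0.16, -0.002, 0.001]
contact_force: [0.2, -0.3, -0.3]
gripper_width: 75.0
grasp_force: 0.0
```

Emit:
jog_arm([
  [75, [0, 0, 0], [0, 0, 0.16]],
  [75, [0, 0, 0], [0, 0, 0.32]],
  [75, [0, 0, 0], [0, 0, 0.48]],
  [75, [0, 0, 0], [0, 0, 0.64]],
  [75, [0, 0, 0], [0, 0, 0.8]],
  [75, [0, 0, 0], [0, 0, 0.95]],
])

```text
clock: 14.85
position: [410.4, 205.3, 222.6]
ee_rot: [0.944, -0.33, -0.001, 0.002]
contact_force: [0.2, 0.1, -0.1]
gripper_width: 75.0
grasp_force: 0.0
```

Emit:
jog_arm([
  [75, [0, 0, 0], [0, 0, 0.16]],
  [75, [0, 0, 0], [0, 0, 0.32]],
  [75, [0, 0, 0], [0, 0, 0.48]],
  [75, [0, 0, 0], [0, 0, 0.545]],
  [75, [0, 0, 0], [0, 0, 0.545]],
  [75, [0, 0, 0], [0, 0, 0.545]],
])

```text
clock: 15.6
position: [410.8, 205.6, 223.6]
ee_rot: [0.815, -0.58, -0.0, 0.001]
contact_force: [-0.1, 0.6, -0.0]
gripper_width: 75.2
grasp_force: 0.0
```

```bash
cat >> h.py <<'E'
def holders(c,zmin=0):
    P=cloud(c);z=P[...,2];out=[]
    ok=(P[...,0]>330)&(P[...,1]>-220)&(P[...,1]<460)&(P[...,0]<700)
    m=(ok&(z>zmin+50)&(z<zmin+72)).astype(np.uint8)
    n,l,s,_=cv2.connectedComponentsWithStats(m)
    for i in range(1,n):
        if s[i,4]<40: continue
        q=l==i;t=P[q&(z>zmin+58)];
        if len(t)<20: continue
        ctr=t.mean(0)[:2]
        d=np.hypot(P[...,0]-ctr[0],P[...,1]-ctr[1])
        low=ok&(d<60)&(z>zmin+20)&(z<zmin+31)
        r=cv2.minAreaRect(t[:,:2].astype(np.float32))
        col=np.median(c[0][low&(c[0].max(2)>150)],0) if low.sum() else None
        dl=P[low].mean(0)[:2]-ctr if low.sum() else np.zeros(2)
        print('holder px',s[i,:4],'n',len(t),'tab',ctr.round(1),'ztop',np.percentile(t[:,2],95).round(1),'rect',np.round(r[1],1),round(r[2],1),'chalkdir',np.degrees(np.arctan2(dl[1],dl[0])).round(1),np.hypot(*dl).round(1),'col',col)
E
python3 - <<'E'
from h import *
go([417,232,180],-71)
c=cap('wrist','w3.png');holders(c)
E
```

```text
pos [410.8 205.6 223.6] yaw -70.9 tilt 0.11 shift [-0.23  -0.146  0.436] turn [np.float64(0.001), np.float64(-2.999)] j6 -0.49
holder px [261 191  17  38] n 546 tab [415.6 233.9] ztop 65.5 rect [15.2 33.3] 18.6 chalkdir 17.4 34.0 col [125. 168. 215.]
holder px [115 280  19  28] n 308 tab [527.4 364.8] ztop 65.6 rect [13.9 26.1] 10.5 chalkdir 15.2 32.1 col [213. 218. 223.]
holder px [256 280  20  36] n 441 tab [390.4 323.6] ztop 65.4 rect [15.2 34.4] 5.0 chalkdir 3.4 33.0 col [213. 218. 223.]
```

View pics/w3.png

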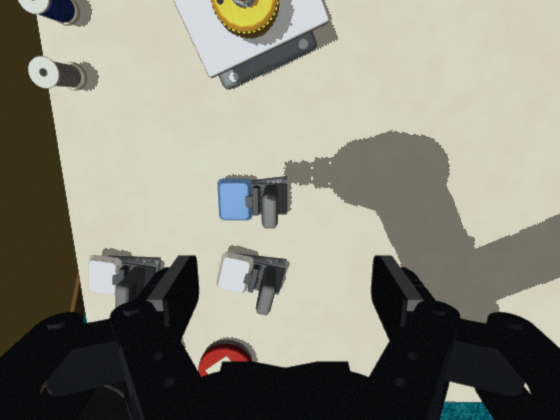

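The wrist view shows the blue holder's tab at (270,205), a white holder at (265,290) and the other at (125,290), all upright with the chalk toward the image's left.

Emit:
jog_arm([
  [60, [-0.13, -0.07, 0.4], [0, 0, 0]],
  [60, [-0.25, -0.138, 0.9], [0, 0, 0.01]],
  [60, [-0.25, -0.138, 1], [0, 0, 0.01]],
  [60, [-0.25, -0.138, 1], [0, 0, 0.01]],
])

```text
clock: 16.15
position: [416.2, 233.7, 124.6]
ee_rot: [0.811, -0.585, 0.0, 0.001]
contact_force: [0.1, 0.4, 0.1]
gripper_width: 59.8
grasp_force: 0.0
```

Emit:
jog_arm([
  [60, [0, 0, 0.4], [0, 0, 0]],
  [60, [0, 0, 0.8], [0, 0, 0]],
  [60, [0, 0, 0.9], [0, 0, 0]],
  [60, [0, 0, 0.9], [0, 0, 0]],
  [5, [0, 0, 0.9], [0, 0, 0]],
  [5, [0, 0, 0.9], [0, 0, 0]],
  [5, [0, 0, 0.9], [0, 0, 0]],
  [5, [0, 0, 0.9], [0, 0, 0]],
  [5, [0, 0, 0.9], [0, 0, 0]],
  [5, [0, 0, 0.9], [0, 0, 0]],
])

```text
clock: 17.4
position: [416.6, 234.6, 35.7]
ee_rot: [0.811, -0.585, 0.0, -0.001]
contact_force: [-1.0, 0.1, 6.9]
gripper_width: 12.9
grasp_force: 59.5
```

Emit:
jog_arm([
  [5, [0, 0, -0.3], [0, 0, 0]],
  [5, [0, 0, -0.7], [0, 0, 0]],
  [5, [0, 0, -1], [0, 0, 0]],
  [5, [0, 0, -1], [0, 0, 0]],
])

```text
clock: 17.9
position: [416.9, 234.9, 136.6]
ee_rot: [0.811, -0.585, 0.0, -0.003]
contact_force: [-0.1, 1.0, -2.7]
gripper_width: 13.4
grasp_force: 59.0
```

```bash
python3 - <<'E'
from h import *
go([452.7-13*np.cos(.3),-111.4-13*np.sin(.3),150],-72)
print(read_state()['gripper_width'],read_state()['grasp_force'])
E
```

```text
pos [416.9 234.9 136.6] yaw -71.6 tilt 0.31 shift [ 3.395  0.883 -0.147] turn [np.float64(0.007), np.float64(-2.993)] j6 -0.53
13.431707315920196 58.97792637348175
```

```bash
python3 - <<'E'
from h import *
f=np.load('top1.npz');c=[f[k] for k in f];P=cloud(c).reshape(-1,3)
f=np.load('scene1.npz');c2=[f[k] for k in f];P2=cloud(c2).reshape(-1,3)
P=np.r_[P,P2]
k=(P[:,2]>60)&(P[:,1]<-20)&(P[:,1]>-600)&(P[:,0]<420)&(P[:,0]>-50)
Q=P[k]
for a in range(0,420,60):
    r=[]
    for h in range(60,560,100):
        s=Q[(Q[:,0]>=a)&(Q[:,0]<a+60)&(Q[:,2]>=h)&(Q[:,2]<h+100)]
        r.append((len(s),round(float(np.percentile(s[:,1],98))) if len(s)>5 else None))
    print(a,r)
E
```

```text
0 [(71, -21), (154, -22), (0, None), (0, None), (0, None)]
60 [(86, -21), (1306, -22), (1076, -122), (291, -134), (0, None)]
120 [(586, -173), (1713, -125), (1907, -81), (3139, -88), (1438, -128)]
180 [(464, -170), (909, -109), (1971, -89), (4435, -97), (11381, -143)]
240 [(675, -254), (1293, -222), (2511, -189), (8707, -195), (9729, -228)]
300 [(130, -359), (171, -297), (2617, -228), (3224, -250), (0, None)]
360 [(0, None), (0, None), (1618, -237), (256, -263), (0, None)]
```

```bash
python3 - <<'E'
from h import *
s=read_state();print(s['joints'].round(3))
E
```

```text
[ 0.854  0.233 -0.48   0.    -0.852 -0.532]
```

```bash
python3 - <<'E'
from h import *
c=cap('top','top3.png');np.savez('top3.npz',*c)
P=cloud(c).reshape(-1,3)
for a in range(0,480,40):
    s=P[(P[:,0]>=a)&(P[:,0]<a+40)&(P[:,2]>230)&(P[:,1]>-60)]
    if len(s)>5: print(a,len(s),np.percentile(s[:,1],[2,98]).round(),np.percentile(s[:,2],[2,98]).round())
E
```

```text
200 2380 [173. 313.] [517. 612.]
240 2944 [216. 385.] [468. 574.]
280 2068 [267. 388.] [446. 515.]
320 1585 [237. 356.] [441. 479.]
360 1563 [197. 325.] [234. 496.]
400 1544 [190. 283.] [302. 498.]
440 1561 [ 86. 257.] [ 233. 1221.]
```

View pics/top3.png

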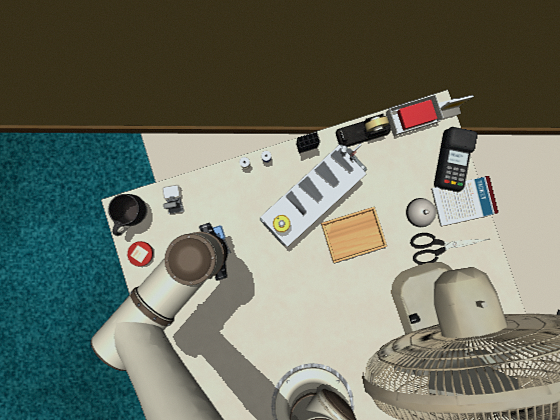

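The top view shows the arm bending left of the target, so its links stay clear of the fan (at x<400, y<-190) on the way to the tray at (354,235).

Emit:
jog_arm([
  [5, [0, 0, -0.35], [0, 0, 0]],
  [5, [0, 0, -0.7], [0, 0, 0]],
  [5, [0.4, 0, -0.7], [0, 0, 0]],
  [5, [0.8, 0.1, -0.7], [0, 0, 0]],
  [5, [1, 0.2, -0.7], [0, 0, 0]],
])

```text
clock: 18.58
position: [427.5, 130.7, 202.7]
ee_rot: [0.811, -0.586, -0.001, 0.002]
contact_force: [0.3, 0.4, -1.2]
gripper_width: 12.9
grasp_force: 59.0
```

Emit:
jog_arm([
  [5, [0.4, 0.1, 0], [0, 0, 0]],
  [5, [0.8, 0.2, 0], [0, 0, 0]],
  [5, [1, 0.3, 0], [0, 0, 0]],
])

```text
clock: 18.95
position: [430.9, 26.7, 203.3]
ee_rot: [0.811, -0.585, -0.001, 0.001]
contact_force: [-0.7, 0.7, -1.6]
gripper_width: 13.0
grasp_force: 59.0
```

Emit:
jog_arm([
  [5, [0.4, 0.1, 0], [0, 0, 0]],
  [5, [0.8, 0.2, 0], [0, 0, 0]],
  [5, [1, 0.3, 0], [0, 0, 0]],
  [5, [1, 0.3, 0], [0, 0, 0]],
])

```text
clock: 19.45
position: [433.9, -77.0, 203.3]
ee_rot: [0.81, -0.586, -0.001, 0.001]
contact_force: [1.1, -0.4, -1.6]
gripper_width: 13.1
grasp_force: 59.0
```

```bash
python3 - <<'E'
from h import *
go([452.7-13*np.cos(.3),-111.4-13*np.sin(.3),43],-72)
print(read_state()['gripper_width'],read_state()['grasp_force'])
c=cap('wrist','w4.png');holders(c)
P=cloud(c);print('bottom/px under holder')
E
```

```text
pos [433.9 -77.  203.3] yaw -71.7 tilt 0.15 shift [0.385 0.055 1.603] turn [np.float64(0.004), np.float64(-2.996)] j6 0.12
13.083851241932882 58.95485758781433
holder px [ 0 55 27 26] n 278 tab [ 664.9 -102.3] ztop 71.1 rect [ 2.5 19.8] 43.0 chalkdir -38.6 8.2 col [156. 155. 142.]
bottom/px under holder
```

View pics/w4.png

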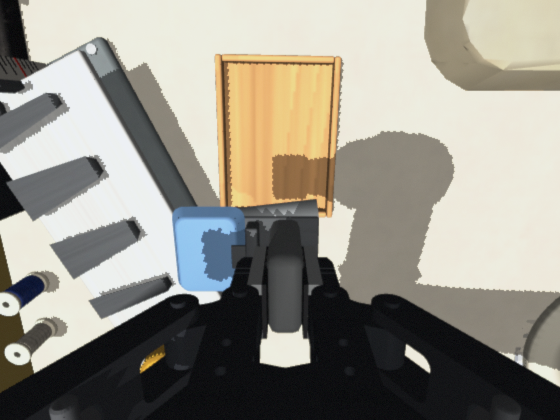

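The wrist view shows the blue holder firmly held, chalk at (208,248), with the tray centred at (279,135), where I expected it.

Emit:
jog_arm([
  [5, [0.385, 0.055, 0], [0, 0, 0]],
  [5, [0.385, 0.055, 0.4], [0, 0, 0]],
  [5, [0.385, 0.055, 0.8], [0, 0, 0]],
  [5, [0.385, 0.055, 1], [0, 0, 0]],
])

```text
clock: 20.0
position: [440.5, -113.4, 102.1]
ee_rot: [0.811, -0.584, -0.002, 0.001]
contact_force: [0.3, -0.1, -1.5]
gripper_width: 13.3
grasp_force: 58.8
```

Emit:
jog_arm([
  [5, [0, 0, 0.3], [0, 0, 0]],
  [5, [0, 0, 0.5], [0, 0, 0]],
  [5, [0, 0, 0.57], [0, 0, 0]],
  [5, [0, 0, 0.6], [0, 0, 0]],
  [5, [0, 0, 0.6], [0, 0, 0]],
  [60, [0, 0, 0.6], [0, 0, 0]],
  [60, [0, 0, 0.6], [0, 0, 0]],
  [60, [0, 0, 0.6], [0, 0, 0]],
  [60, [0, 0, 0.5], [0, 0, 0]],
  [60, [0, 0, 0.1], [0, 0, 0]],
])

```text
clock: 21.25
position: [440.3, -114.4, 94.0]
ee_rot: [0.811, -0.585, -0.002, 0.002]
contact_force: [1.0, 0.6, -0.2]
gripper_width: 60.4
grasp_force: 0.0
```

Emit:
jog_arm([
  [60, [0, 0, -0.4], [0, 0, 0]],
  [60, [0, 0, -0.8], [0, 0, 0]],
  [60, [0, 0, -1], [0, 0, 0]],
  [60, [0, 0, -1], [0, 0, 0]],
])

```text
clock: 21.75
position: [442.8, -114.3, 196.7]
ee_rot: [0.811, -0.585, 0.002, -0.002]
contact_force: [-0.6, -0.3, -0.2]
gripper_width: 59.8
grasp_force: 0.0
```

```bash
python3 - <<'E'
from h import *
go([390.4,323.6,200],-85)
c=cap('wrist');holders(c);holders(c,6)
E
```

```text
pos [ 442.8 -114.3  196.7] yaw -71.6 tilt 0.3 shift [-4.32  -0.887 -0.034] turn [np.float64(0.224), np.float64(-2.776)] j6 0.22
holder px [  0 107  33  28] n 361 tab [ 664.5 -101.8] ztop 71.3 rect [ 3.7 22.9] 45.1 chalkdir -29.0 7.0 col [nan nan nan]
holder px [277 170  18  44] n 706 tab [ 442.4 -114.8] ztop 71.4 rect [14.3 33. ] 18.4 chalkdir -139.0 4.3 col [172. 166. 132.]
holder px [ 79 105 102 163] n 820 tab [561.8 -82.8] ztop 77.8 rect [  3.2 147.3] 42.5 chalkdir 0.0 0.0 col None
holder px [  0 107  29  29] n 337 tab [ 663.4 -100.5] ztop 77.1 rect [ 2.9 22.7] 40.1 chalkdir -46.5 5.8 col [nan nan nan]
holder px [277 172  18  42] n 684 tab [ 442.2 -114.2] ztop 71.5 rect [14.3 32.8] 18.2 chalkdir 17.2 34.1 col [148. 197. 238.]
holder px [209 317  27  44] n 191 tab [455.1  33.5] ztop 77.7 rect [ 2.7 50.9] 41.7 chalkdir 0.0 0.0 col None
  return _methods._mean(a, axis=axis, dtype=dtype,
  ret = um.true_divide(
```

Emit:
jog_arm([
  [60, [-0.5, -0.1, 0], [0, 0, 0]],
  [60, [-1, -0.2, 0], [0, 0, 0]],
])

```text
clock: 22.05
position: [428.1, -12.6, 193.2]
ee_rot: [0.81, -0.586, -0.001, 0.001]
contact_force: [1.0, 1.3, 0.4]
gripper_width: 60.4
grasp_force: 0.0
```

Emit:
jog_arm([
  [60, [-0.5, -0.1, 0], [0, 0, 0]],
  [60, [-1, -0.2, 0], [0, 0, 0]],
])

```text
clock: 22.3
position: [415.4, 89.2, 193.4]
ee_rot: [0.811, -0.585, -0.001, 0.001]
contact_force: [0.6, -0.3, -0.1]
gripper_width: 60.0
grasp_force: 0.0
```

Emit:
jog_arm([
  [60, [-0.5, -0.1, 0], [0, 0, 0]],
  [60, [-1, -0.2, 0], [0, 0, 0]],
])

```text
clock: 22.55
position: [402.8, 190.4, 193.3]
ee_rot: [0.811, -0.585, -0.0, 0.001]
contact_force: [0.0, -0.4, -0.0]
gripper_width: 59.7
grasp_force: 0.0
```

Emit:
jog_arm([
  [60, [-0.5, -0.1, 0], [0, 0, 0.1]],
  [60, [-1, -0.2, 0], [0, 0, 0.224]],
  [60, [-1, -0.2, 0], [0, 0, 0.224]],
  [60, [-1, -0.2, 0], [0, 0, 0.224]],
])

```text
clock: 23.05
position: [390.7, 289.7, 193.2]
ee_rot: [0.737, -0.676, 0.0, 0.002]
contact_force: [-0.6, 0.2, -0.6]
gripper_width: 60.1
grasp_force: 0.0
```

```bash
python3 - <<'E'
from h import *
go([390.4,323.6,35],-85)
c=cap('wrist');holders(c)
E
```

```text
pos [390.7 289.7 193.2] yaw -85.0 tilt 0.19 shift [-0.341 -0.031  1.581] turn [np.float64(0.0), np.float64(-3.0)] j6 -0.89
holder px [273 210  18  41] n 641 tab [389.5 324.1] ztop 65.4 rect [14.9 32.7] 5.0 chalkdir 4.0 33.9 col [219. 223. 228.]
holder px [112 247  27  41] n 631 tab [525.4 370.7] ztop 65.4 rect [14.9 33.4] 9.6 chalkdir 4.5 33.0 col [219. 223. 228.]
```

Emit:
jog_arm([
  [60, [-0.2, -0.02, 0.3], [0, 0, 0]],
  [60, [-0.345, -0.022, 0.6], [0, 0, 0]],
  [60, [-0.345, -0.022, 0.8], [0, 0, 0]],
  [60, [-0.345, -0.022, 0.8], [0, 0, 0]],
])

```text
clock: 23.6
position: [390.0, 322.9, 113.0]
ee_rot: [0.737, -0.676, 0.0, 0.002]
contact_force: [-0.5, 1.1, 0.7]
gripper_width: 59.7
grasp_force: 0.0
```

Emit:
jog_arm([
  [60, [0, 0, 0.4], [0, 0, 0]],
  [60, [0, 0, 0.7], [0, 0, 0]],
  [60, [0, 0, 0.78], [0, 0, 0]],
  [60, [0, 0, 0.78], [0, 0, 0]],
  [5, [0, 0, 0.78], [0, 0, 0]],
  [5, [0, 0, 0.78], [0, 0, 0]],
  [5, [0, 0, 0.78], [0, 0, 0]],
  [5, [0, 0, 0.78], [0, 0, 0]],
  [5, [0, 0, 0.78], [0, 0, 0]],
  [5, [0, 0, 0.78], [0, 0, 0]],
])

```text
clock: 24.85
position: [391.1, 325.8, 37.5]
ee_rot: [0.737, -0.676, 0.0, -0.001]
contact_force: [-0.3, 0.4, 5.8]
gripper_width: 13.0
grasp_force: 60.1
```

Emit:
jog_arm([
  [5, [0, 0, -0.3], [0, 0, 0]],
  [5, [0, 0, -0.7], [0, 0, 0]],
  [5, [0, 0, -1], [0, 0, 0]],
  [5, [0, 0, -1], [0, 0, 0]],
])

```text
clock: 25.35
position: [391.2, 326.1, 138.4]
ee_rot: [0.737, -0.676, -0.0, -0.002]
contact_force: [-0.4, -0.2, -1.5]
gripper_width: 13.2
grasp_force: 59.3
```

```bash
cat >> h.py <<'E'
TH=np.radians(42.6);O=np.array([560.0,12.3])   # marker
def mk(x,y): return O+np.array([x*np.cos(TH)-y*np.sin(TH),x*np.sin(TH)+y*np.cos(TH)])
def inm(P): d=np.asarray(P)[...,:2]-O; return np.stack([d@[np.cos(TH),np.sin(TH)],d@[-np.sin(TH),np.cos(TH)]],-1)
E
python3 - <<'E'
from h import *
print(mk(-100,22),mk(-10,106))
go([*mk(-160,22),205],-47.4)
print(read_state()['gripper_width'],read_state()['grasp_force'])
E
```

```text
[471.49901996 -39.19346105] [480.89017634  83.55753154]
pos [391.2 326.1 138.4] yaw -85.0 tilt 0.29 shift [ 4.073 -0.01  -0.682] turn [np.float64(-0.627), np.float64(2.373)] j6 -0.93
13.16797898664458 59.28862988948822
```

Emit:
jog_arm([
  [5, [0, 0, -0.35], [0, 0, 0]],
  [5, [0.2, 0, -0.68], [0, 0, 0]],
  [5, [0.6, 0, -0.68], [0, 0, 0]],
  [5, [1, 0, -0.68], [0, 0, 0]],
])

```text
clock: 25.85
position: [398.3, 224.0, 202.9]
ee_rot: [0.737, -0.676, -0.0, 0.001]
contact_force: [-0.4, 0.4, -1.3]
gripper_width: 13.2
grasp_force: 59.2
```

Emit:
jog_arm([
  [5, [0.5, 0, 0], [0, 0, 0]],
  [5, [1, 0, 0], [0, 0, 0]],
])

```text
clock: 26.1
position: [406.8, 124.0, 202.7]
ee_rot: [0.737, -0.676, -0.001, 0.002]
contact_force: [0.8, 1.0, -1.9]
gripper_width: 12.7
grasp_force: 59.2
```

Emit:
jog_arm([
  [5, [0.5, 0, 0], [0, 0, -0.12]],
  [5, [1, 0, 0], [0, 0, -0.26]],
  [5, [1, 0, 0], [0, 0, -0.4]],
  [5, [1, 0, 0], [0, 0, -0.53]],
  [5, [1, 0, 0], [0, 0, -0.627]],
  [5, [1, 0, 0], [0, 0, -0.627]],
])

```text
clock: 26.85
position: [415.6, 25.9, 203.0]
ee_rot: [0.915, -0.403, -0.001, 0.001]
contact_force: [-0.4, -0.9, -1.0]
gripper_width: 12.3
grasp_force: 59.1
```

```bash
python3 - <<'E'
from h import *
go([*mk(-83,-34),205],-47.4)
print(read_state()['gripper_width'],read_state()['grasp_force'])
E
```

```text
pos [415.6  25.9 203. ] yaw -47.5 tilt 0.19 shift [ 1.417 -0.144 -0.023] turn [np.float64(-0.002), np.float64(2.998)] j6 0.29
12.286377241613605 59.14317190647125
```

Emit:
jog_arm([
  [5, [0.5, 0.2, 0], [0, 0, 0]],
  [5, [1, 0.2, 0], [0, 0, 0]],
])

```text
clock: 27.1
position: [469.0, -61.7, 203.8]
ee_rot: [0.916, -0.402, -0.001, 0.0]
contact_force: [0.5, 0.4, -0.2]
gripper_width: 12.9
grasp_force: 59.1
```

Emit:
jog_arm([
  [5, [0.417, 0, 0], [0, 0, 0]],
  [5, [0.417, 0, 0], [0, 0, 0]],
  [5, [0.417, 0, 0], [0, 0, 0]],
])

```text
clock: 27.48
position: [496.8, -91.5, 203.3]
ee_rot: [0.915, -0.403, -0.001, 0.0]
contact_force: [-0.1, -0.1, -0.8]
gripper_width: 13.5
grasp_force: 59.1
```

```bash
python3 - <<'E'
from h import *
go([*mk(-83,-34),120],-47.4)
s=read_state();print(s['gripper_width'],s['grasp_force'],inm(s['position']))
c=cap('wrist','w5.png');np.savez('w5.npz',*c)
P=cloud(c);M=inm(P);z=P[...,2];img=c[0].astype(int)
b=(M[...,0]>-55)&(M[...,0]<-38)&(abs(z-79)<8);print('bar',b.sum(),np.median(z[b]), 'base',np.median(z[(M[...,0]>-60)&(abs(z-10)<12)&(M[...,1]<-142)]) )
red=(img[...,0]>img[...,1]+50)&(img[...,0]>img[...,2]+50)&(img[...,0]>90)&(M[...,1]<-110)
n,l,st,ce=cv2.connectedComponentsWithStats(red.astype(np.uint8))
for i in range(1,n):
    if st[i,4]>3: q=l==i;print('red',st[i],M[q].mean(0).round(1),z[q].mean().round(1),z[q].min().round(1),z[q].max().round(1))
E
```

```text
pos [496.8 -91.5 203.3] yaw -47.5 tilt 0.16 shift [ 0.005 -0.339  0.833] turn [np.float64(-0.002), np.float64(2.998)] j6 0.6
13.453308675587554 59.14069890975952 [-116.78855214  -33.66260124]
bar 3645 79.47419807056218 base 1.3195109141403805
red [101   2   2   9  11] [   3.  -165.8] 94.1 20.4 102.2
red [104  22   1   4   4] [  -0.5 -153.6] 101.7 101.2 102.6
red [109  25   6  23  71] [  -4.3 -146.3] 101.4 100.0 102.7
red [105  29   1   4   4] [  -0.6 -149.4] 101.9 101.2 102.3
red [106  37   1   4   4] [  -0.4 -144.7] 101.5 101.1 102.6
```

View pics/w5.png

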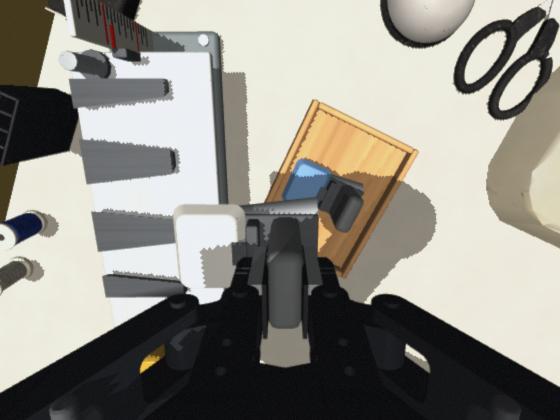

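Emit:
jog_arm([
  [5, [0, 0, 0.4], [0, 0, 0]],
  [5, [0, 0, 0.8], [0, 0, 0]],
  [5, [0, 0, 0.85], [0, 0, 0]],
  [5, [0, 0, 0.85], [0, 0, 0]],
  [5, [0, -0.2, 0.85], [0, 0, 0]],
  [5, [0, -0.4, 0.85], [0, 0, 0]],
  [5, [0, -0.4, 0.85], [0, 0, 0]],
])

```text
clock: 28.4
position: [529.6, -63.1, 120.3]
ee_rot: [0.916, -0.401, 0.001, -0.001]
contact_force: [0.3, 0.2, -0.9]
gripper_width: 13.1
grasp_force: 59.1
```

```bash
python3 - <<'E'
from h import *
s=read_state();print(s['gripper_width'],s['contact_force'],inm(s['position']),s['position'])
c=cap('wrist','w6.png');np.savez('w6.npz',*c)
E
```

```text
13.054550677859272 [ 0.29635076  0.22820723 -0.85792008] [-73.40683012 -34.89127215] [529.58250984 -63.07068312 120.33580923]
```

View pics/w6.png

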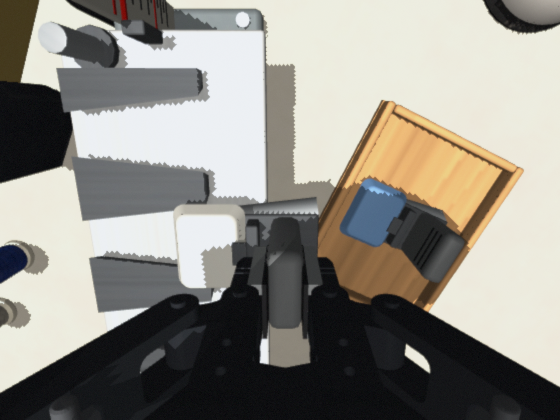

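The wrist view shows the held holder's chalk at (210,247) lined up between the rails ending at (207,190) and (212,280).

```bash
python3 - <<'E'
from h import *
f=np.load('w6.npz');c=[f[k] for k in f];P=cloud(c);M=inm(P);z=P[...,2];img=c[0].astype(int)
ch=(img.min(2)>150)&(z>100)&(z<115)&(abs(M[...,1]+34)<40);print('chalk',ch.sum(),np.percentile(M[ch],[1,50,99],axis=0).round(1).tolist(),np.median(z[ch]),cv2.minAreaRect(M[ch].astype(np.float32)))
dark=((img.max(2)<115)&(z>87)&(z<97)&(M[...,0]>-34)&(M[...,0]<38)).astype(np.uint8)
n,l,s,_=cv2.connectedComponentsWithStats(dark)
for i in range(1,n):
    if s[i,4]>300:
        q=l==i;print('rail',s[i],np.median(z[q]),np.percentile(M[q][:,0],[1,99]).round(1),[np.percentile(M[q&(abs(M[...,0]-x)<3)][:,1],[2,98]).round(1).tolist() if (q&(abs(M[...,0]-x)<3)).sum() else None for x in (-25,-15,5,25)])
b=(M[...,0]>-55)&(M[...,0]<-38)&(abs(z-79)<6);print('bar',np.median(z[b]))
E
```

```text
chalk 3823 [[-50.5, -56.9], [-31.5, -44.3], [-18.3, -16.1]] 108.75430655803169 ((-34.751617431640625, -36.0140266418457), (35.36028289794922, 42.50923538208008), 0.10668576508760452)
rail [ 81  33  23  29 301] 91.93402213948039 [13.3 19.3] [None, None, None, None]
rail [  58   68   76   44 1994] 91.48361133755327 [ 1.  34.4] [None, None, [-120.6, -109.2], [-120.4, -102.7]]
rail [  72  157  102   63 3368] 91.43763569309293 [-11.  34.] [None, [-70.8, -51.9], [-71.8, -49.7], [-76.9, -47.5]]
rail [  90  258  123   53 3957] 91.42526796180701 [-29.6  33.6] [[-4.2, 3.0], [-17.3, -1.3], [-19.6, 6.3], [-21.7, 8.5]]
bar 79.41752495708582
```

Emit:
jog_arm([
  [5, [-0.013, 0, 0.03], [0, 0, 0]],
  [5, [-0.013, -0.12, 0.03], [0, 0, 0]],
  [5, [-0.013, -0.24, 0.03], [0, 0, 0]],
  [5, [-0.013, -0.24, 0.03], [0, 0, 0]],
])

```text
clock: 28.95
position: [544.8, -46.7, 116.3]
ee_rot: [0.916, -0.402, 0.0, -0.0]
contact_force: [-0.0, 0.3, -1.6]
gripper_width: 12.6
grasp_force: 59.1
```

Emit:
jog_arm([
  [5, [0, -0.1, 0], [0, 0, 0]],
  [5, [0, -0.2, 0], [0, 0, 0]],
  [5, [0, -0.2, 0], [0, 0, 0]],
])

```text
clock: 29.32
position: [559.4, -33.2, 116.4]
ee_rot: [0.916, -0.402, 0.0, -0.0]
contact_force: [-0.1, -0.1, -0.7]
gripper_width: 13.0
grasp_force: 59.1
```

```bash
python3 - <<'E'
from h import *
s=read_state();print(s['gripper_width'],s['contact_force'],s['wrist_torque'],inm(s['position']),s['position'])
E
```

```text
13.007572361028215 [-0.14882683 -0.11966037 -0.72087165] [-0.05440941  0.05931744 -0.02067619] [-31.23778134 -33.10958544] [559.4170429  -33.21597294 116.37922794]
```

Emit:
jog_arm([
  [5, [0, -0.08, 0.003], [0, 0, 0]],
  [5, [0, -0.08, 0.005], [0, 0, 0]],
  [5, [0, -0.08, 0.005], [0, 0, 0]],
  [45, [0, -0.08, 0.005], [0, 0, 0]],
  [45, [0, -0.08, 0.005], [0, 0, 0]],
  [45, [0, -0.08, 0.005], [0, 0, 0]],
  [45, [0, -0.08, -0.3], [0, 0, 0]],
  [45, [0, -0.08, -0.6], [0, 0, 0]],
  [45, [0, -0.08, -0.8], [0, 0, 0]],
  [45, [0, -0.08, -0.8], [0, 0, 0]],
])

```text
clock: 30.58
position: [565.5, -28.3, 198.1]
ee_rot: [0.916, -0.402, 0.002, -0.001]
contact_force: [0.4, -0.2, -0.5]
gripper_width: 44.9
grasp_force: 0.0
```

```bash
cat >> h.py <<'E'
def way(c,yc,bz=79.4):
    """tab top of a holder in the way at marker y=yc -> origin estimate"""
    P=cloud(c);M=inm(P);z=P[...,2]
    t=(abs(z-bz-64)<5)&(abs(M[...,1]-yc)<25)&(M[...,0]>-90)&(M[...,0]<30)
    r=cv2.minAreaRect(M[t].astype(np.float32));print('tab',t.sum(),np.round(r[0],1),np.round(r[1],1),round(r[2],2),'ztop',np.median(z[t]).round(1),'origin x',round(r[0][0]+13,1))
    b=(M[...,0]>-55)&(M[...,0]<-38)&(abs(z-79)<6);print('bar',np.median(z[b]))
E
python3 - <<'E'
from h import *
s=read_state();print(s['gripper_width'],s['contact_force'],inm(s['position']),s['position'])
c=cap('wrist','w7.png');way(c,-34)
go([*mk(-75,-34),86],-47.4)
E
```

```text
44.89452742516956 [ 0.40553058 -0.23015285 -0.48551955] [-23.44796152 -33.61454044] [565.49289848 -28.314927   198.14138341]
tab 1134 [-23.6 -33. ] [14.8 33.3] 0.78 ztop 142.8 origin x -10.6
bar 79.39201192626149
pos [564.6 -28.4 196.6] yaw -47.4 tilt 0.06 shift [0.01  0.509 1.106] turn [np.float64(-0.0), np.float64(3.0)] j6 0.51
```

View pics/w7.png

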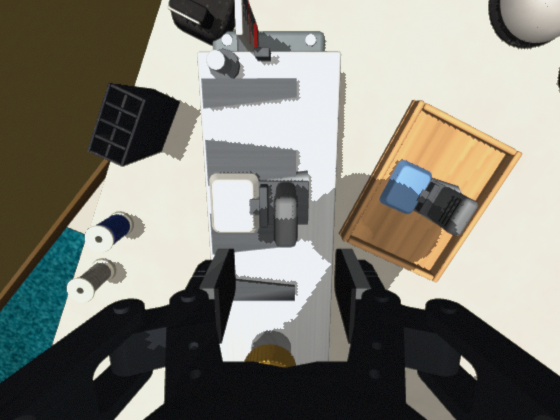

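The wrist view shows the white holder standing in the middle way, tab at (286,213), about 15 mm short of its wedged place.

Emit:
jog_arm([
  [0, [0.005, 0.3, 0], [0, 0, 0]],
  [0, [0.005, 0.51, 0], [0, 0, 0]],
  [0, [0.005, 0.51, 0.3], [0, 0, 0]],
  [0, [0.005, 0.51, 0.7], [0, 0, 0]],
  [0, [0.005, 0.51, 1], [0, 0, 0]],
  [0, [0.005, 0.51, 1], [0, 0, 0]],
])

```text
clock: 31.38
position: [525.0, -63.9, 93.9]
ee_rot: [0.915, -0.402, -0.003, 0.002]
contact_force: [0.3, -0.4, 0.2]
gripper_width: 0.1
grasp_force: 0.0
```

Emit:
jog_arm([
  [0, [0, 0, 0.1], [0, 0, 0]],
  [0, [0, 0, 0.1], [0, 0, 0]],
  [0, [0, -0.06, 0.1], [0, 0, 0]],
  [0, [0, -0.12, 0.1], [0, 0, 0]],
  [0, [0, -0.18, 0.1], [0, 0, 0]],
  [0, [0, -0.22, 0.1], [0, 0, 0]],
  [0, [0, -0.26, 0.1], [0, 0, 0]],
  [0, [0, -0.26, 0.1], [0, 0, 0]],
])

```text
clock: 32.38
position: [543.0, -49.8, 88.3]
ee_rot: [0.915, -0.403, -0.003, 0.004]
contact_force: [-11.7, -16.5, 15.0]
gripper_width: -0.3
grasp_force: 0.0
```

```bash
python3 - <<'E'
from h import *
s=read_state();print(s['gripper_width'],s['contact_force'],inm(s['position']),s['position'])
c=cap('wrist');way(c,-34)
E
```

```text
-0.2638374071473247 [-11.73631755 -16.54539781  15.02519434] [-54.560043   -34.17582175] [542.97130376 -49.78710486  88.31289642]
tab 9105 [-47.  -35.8] [27.4 86.8] 87.67 ztop 144.2 origin x -34.0
bar 79.38600844687602
```

```bash
python3 - <<'E'
from h import *
c=cap('scene');cv2.imwrite('pics/s4.png',cv2.cvtColor(cv2.resize(c[0][150:270,240:380],None,fx=5,fy=5,interpolation=cv2.INTER_CUBIC),cv2.COLOR_RGB2BGR))
c=cap('wrist','w8.png');P=cloud(c);M=inm(P);z=P[...,2]
ch=(c[0].min(2)>150)&(abs(z-104)<6)&(abs(M[...,1]+34)<30)&(M[...,0]>-60);print('chalk x',np.percentile(M[ch][:,0],[1,99]),ch.sum())
E
```

```text
chalk x [11.17752334 41.1341463 ] 6440
```

View pics/w8.png

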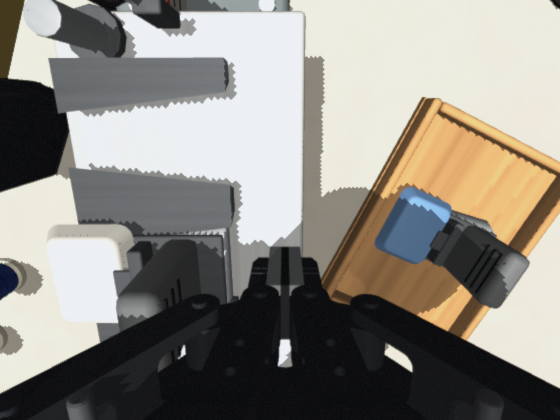

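The wrist view shows the finger's wide knuckle at (190,330) meeting the tab rather than the tip at (285,260) meeting the tail. I'll back off and measure.

Emit:
jog_arm([
  [0, [0, 0.2, 0], [0, 0, 0]],
  [0, [0, 0.25, -0.3], [0, 0, 0]],
  [0, [0, 0.25, -0.7], [0, 0, 0]],
  [0, [0, 0.15, -1], [0, 0, 0]],
  [0, [0, 0.15, -1], [0, 0, 0]],
])

```text
clock: 33.15
position: [537.7, -55.0, 189.2]
ee_rot: [0.916, -0.401, 0.003, -0.002]
contact_force: [-1.2, 0.4, -0.7]
gripper_width: 0.1
grasp_force: 0.0
```

```bash
python3 - <<'E'
from h import *
s=read_state();print(s['contact_force'],inm(s['position']),s['position'])
c=cap('wrist');way(c,-34)
go([*mk(-13,-34),117],-47.4)
E
```

```text
[-1.16467795  0.43847291 -0.72012813] [-61.95669142 -34.4255636 ] [537.69569666 -54.97755267 189.21275393]
tab 1239 [-11.8 -34.4] [33.4 15.1] 89.8 ztop 142.8 origin x 1.2
bar 79.42916446796659
pos [536.1 -55.2 187.3] yaw -47.4 tilt 0.17 shift [ 0.005 -0.5    0.704] turn [np.float64(0.0), np.float64(-3.0)] j6 0.55
```

Emit:
jog_arm([
  [0, [0, 0, 0.4], [0, 0, 0]],
  [0, [0, 0, 0.8], [0, 0, 0]],
  [0, [0, 0, 0.8], [0, 0, 0]],
  [0, [0, -0.1, 0.8], [0, 0, 0]],
  [0, [0, -0.2, 0.8], [0, 0, 0]],
  [0, [0, -0.25, 0.8], [0, 0, 0]],
  [0, [0, -0.29, 0.8], [0, 0, 0]],
  [0, [0, -0.32, 0.8], [0, 0, 0]],
  [0, [0, -0.32, 0.8], [0, 0, 0]],
])

```text
clock: 34.33
position: [559.1, -34.1, 106.6]
ee_rot: [0.916, -0.402, 0.0, -0.0]
contact_force: [-0.3, 0.1, 0.2]
gripper_width: -0.1
grasp_force: 0.0
```

```bash
python3 - <<'E'
from h import *
s=read_state();print(s['contact_force'],inm(s['position']),s['position'])
E
```

```text
[-0.28137314  0.1206362   0.18876376] [-32.08412332 -33.57427449] [559.10858989 -34.13089774 106.5519472 ]
```

Emit:
jog_arm([
  [0, [0, -0.03, 0], [0, 0, 0]],
  [0, [0, -0.06, 0], [0, 0, 0]],
  [0, [0, -0.08, 0], [0, 0, 0]],
  [0, [0, -0.08, 0], [0, 0, 0]],
])

```text
clock: 34.83
position: [560.9, -32.1, 106.6]
ee_rot: [0.915, -0.403, -0.004, 0.004]
contact_force: [-8.0, -9.9, 6.3]
gripper_width: -0.1
grasp_force: 6.5
```

Emit:
jog_arm([
  [0, [0, -0.02, 0], [0, 0, 0]],
  [0, [0, -0.04, 0], [0, 0, 0]],
  [0, [0, -0.04, 0], [0, 0, 0]],
])

```text
clock: 35.2
position: [560.8, -31.9, 106.6]
ee_rot: [0.915, -0.403, -0.006, 0.007]
contact_force: [-14.0, -17.7, 11.9]
gripper_width: -0.1
grasp_force: 11.2
```

Emit:
jog_arm([
  [0, [0, -0.02, 0], [0, 0, 0]],
  [0, [0, -0.04, 0], [0, 0, 0]],
  [0, [0, -0.04, 0], [0, 0, 0]],
  [0, [0, -0.04, 0], [0, 0, 0]],
])

```text
clock: 35.7
position: [560.6, -31.8, 106.7]
ee_rot: [0.915, -0.403, -0.009, 0.01]
contact_force: [-19.6, -24.7, 16.1]
gripper_width: -0.2
grasp_force: 15.8
```

Emit:
jog_arm([
  [0, [0, 0.2, 0], [0, 0, 0]],
  [0, [0, 0.35, 0], [0, 0, 0]],
  [0, [0, 0.35, -0.4], [0, 0, 0]],
  [0, [0, 0.3, -0.9], [0, 0, 0]],
  [0, [0, 0.2, -1], [0, 0, 0]],
  [0, [0, 0.2, -1], [0, 0, 0]],
  [0, [0, 0.2, -1], [0, 0, 0]],
])

```text
clock: 36.58
position: [555.1, -36.7, 204.7]
ee_rot: [0.916, -0.402, -0.002, 0.001]
contact_force: [0.2, 0.3, 1.0]
gripper_width: -0.2
grasp_force: 0.0
```

```bash
cat >> h.py <<'E'
def rails(c):
    P=cloud(c);M=inm(P);z=P[...,2]
    d=((abs(z-92)<5)&(c[0].max(2)<125)&(M[...,0]>-40)&(M[...,0]<45)&(M[...,1]>-125)&(M[...,1]<60)).astype(np.uint8)
    n,l,s,_=cv2.connectedComponentsWithStats(d)
    for i in range(1,n):
        if s[i,4]>300: q=l==i;print('rail',s[i].tolist(),'z',np.median(z[q]).round(1),'x',np.percentile(M[q][:,0],[.3,99.7]).round(1),'y',np.percentile(M[q][:,1],[1,99]).round(1))
E
python3 - <<'E'
from h import *
s=read_state();print(s['contact_force'],inm(s['position']),s['position'])
c=cap('wrist','w9.png');way(c,-34);rails(c);np.savez('w9.npz',*c)
E
```

```text
[0.16753374 0.25279703 1.02825743] [-36.80012108 -32.77401173] [555.09547904 -36.73397221 204.71076506]
tab 1088 [ -8.6 -34.7] [15.1 32.8] 0.86 ztop 142.7 origin x 4.4
bar 79.39232682406771
rail [185, 77, 92, 28, 1766] z 91.4 x [-30.3  33.6] y [-120.6 -103.1]
rail [190, 139, 88, 110, 4464] z 91.5 x [-30.9  33.7] y [-76.    7.3]
rail [200, 273, 49, 23, 875] z 91.3 x [-6.2 33.9] y [33.7 52.2]
```

View pics/w9.png

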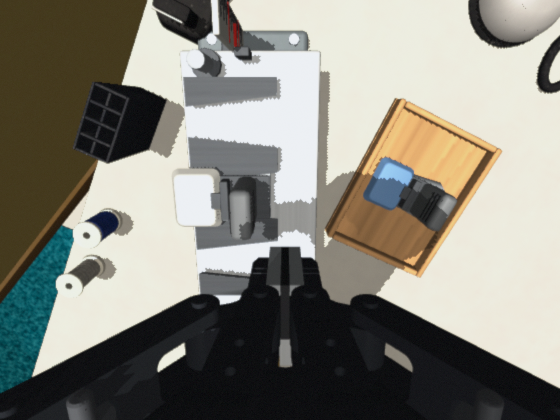

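The wrist view shows the holder in the middle way, tab at (242,208), chalk past the rail ends; measured at x 4.4 against a rail-derived 4.4, so it is wedged.

Emit:
jog_arm([
  [60, [-0.4, -0.32, 0], [0, 0, 0]],
  [60, [-0.8, -0.635, 0], [0, 0, 0]],
])

```text
clock: 36.88
position: [548.0, 65.3, 205.1]
ee_rot: [0.915, -0.403, -0.001, 0.001]
contact_force: [-0.2, -0.1, -0.3]
gripper_width: 35.7
grasp_force: 0.0
```

Emit:
jog_arm([
  [60, [-0.4, -0.32, 0], [0, 0, 0]],
  [60, [-0.8, -0.635, 0], [0, 0, 0]],
])

```text
clock: 37.12
position: [540.5, 167.9, 205.1]
ee_rot: [0.916, -0.402, -0.001, 0.001]
contact_force: [0.5, 0.7, -0.0]
gripper_width: 60.0
grasp_force: 0.0
```

Emit:
jog_arm([
  [60, [-0.4, -0.32, 0], [0, 0, 0]],
  [60, [-0.8, -0.635, 0], [0, 0, 0]],
])

```text
clock: 37.38
position: [533.1, 269.8, 205.0]
ee_rot: [0.916, -0.402, -0.001, 0.001]
contact_force: [0.7, -0.8, -0.1]
gripper_width: 60.3
grasp_force: 0.0
```

Emit:
jog_arm([
  [60, [-0.3, -0.2, 0], [0, 0, 0.15]],
  [60, [-0.55, -0.4, 0], [0, 0, 0.3]],
  [60, [-0.55, -0.4, 0], [0, 0, 0.45]],
  [60, [-0.55, -0.4, 0], [0, 0, 0.55]],
  [60, [-0.55, -0.4, 0], [0, 0, 0.55]],
  [60, [-0.55, -0.4, 0], [0, 0, 0.55]],
])

```text
clock: 38.12
position: [526.0, 335.9, 205.7]
ee_rot: [0.764, -0.645, -0.0, 0.001]
contact_force: [-0.5, 0.0, 0.9]
gripper_width: 59.9
grasp_force: 0.0
```

```bash
python3 - <<'E'
from h import *
go([525.4,370.7,37],-80.4)
c=cap('wrist');holders(c)
E
```

```text
pos [526.  335.9 205.7] yaw -80.3 tilt 0.08 shift [-0.346 -0.055  1.687] turn [np.float64(0.001), np.float64(-2.999)] j6 -0.66
holder px [268 206  17  40] n 585 tab [527.2 371.4] ztop 65.5 rect [14.6 32.9] 9.5 chalkdir 8.7 33.9 col [239. 242. 246.]
holder px [236 288  75  37] n 647 tab [516.9 445.3] ztop 71.1 rect [71.7 21.7] 0.1 chalkdir -49.3 8.0 col [196.  193.  181.5]
```

Emit:
jog_arm([
  [60, [-0.2, -0.04, 0.3], [0, 0, 0]],
  [60, [-0.348, -0.068, 0.6], [0, 0, 0]],
  [60, [-0.348, -0.068, 0.9], [0, 0, 0]],
  [60, [-0.348, -0.068, 0.9], [0, 0, 0]],
])

```text
clock: 38.67
position: [525.7, 370.4, 113.7]
ee_rot: [0.764, -0.645, -0.0, 0.003]
contact_force: [1.1, 0.5, -0.1]
gripper_width: 60.2
grasp_force: 0.0
```

Emit:
jog_arm([
  [60, [0, 0, 0.4], [0, 0, 0]],
  [60, [0, 0, 0.7], [0, 0, 0]],
  [60, [0, 0, 0.79], [0, 0, 0]],
  [60, [0, 0, 0.79], [0, 0, 0]],
  [5, [0, 0, 0.79], [0, 0, 0]],
  [5, [0, 0, 0.79], [0, 0, 0]],
  [5, [0, 0, 0.79], [0, 0, 0]],
  [5, [0, 0, 0.79], [0, 0, 0]],
  [5, [0, 0, 0.79], [0, 0, 0]],
  [5, [0, 0, 0.79], [0, 0, 0]],
])

```text
clock: 39.92
position: [527.7, 372.3, 38.8]
ee_rot: [0.764, -0.645, 0.0, -0.001]
contact_force: [-1.1, -0.0, 6.0]
gripper_width: 13.0
grasp_force: 61.1
```

Emit:
jog_arm([
  [5, [0, 0, -0.3], [0, 0, 0]],
  [5, [0, 0, -0.7], [0, 0, 0]],
  [5, [0, 0, -1], [0, 0, 0]],
  [5, [0, 0, -1], [0, 0, 0]],
])

```text
clock: 40.42
position: [527.8, 372.6, 139.7]
ee_rot: [0.764, -0.645, 0.0, -0.002]
contact_force: [0.1, 0.5, -0.8]
gripper_width: 13.1
grasp_force: 60.1
```

```bash
python3 - <<'E'
from h import *
go([*mk(-118,22),210],-47.4)
print(mk(-118,22),read_state()['gripper_width'],read_state()['grasp_force'])
E
```

```text
pos [527.8 372.6 139.7] yaw -80.4 tilt 0.26 shift [ 4.062  1.39  -0.72 ] turn [np.float64(-0.55), np.float64(2.45)] j6 -0.7
[458.24927239 -51.37722851] 13.059147174830146 60.144474506378174
```

Emit:
jog_arm([
  [5, [0, 0, -0.4], [0, 0, 0]],
  [5, [0, 0, -0.75], [0, 0, 0]],
  [5, [0.4, 0.14, -0.75], [0, 0, 0]],
  [5, [0.8, 0.3, -0.75], [0, 0, 0]],
  [5, [1, 0.4, -0.75], [0, 0, 0]],
])

```text
clock: 41.05
position: [502.6, 264.0, 210.2]
ee_rot: [0.763, -0.646, -0.001, 0.002]
contact_force: [0.8, 0.4, -1.9]
gripper_width: 12.4
grasp_force: 60.0
```

Emit:
jog_arm([
  [5, [0.5, 0.2, 0], [0, 0, 0]],
  [5, [1, 0.4, 0], [0, 0, 0]],
])

```text
clock: 41.3
position: [479.8, 159.4, 210.2]
ee_rot: [0.764, -0.645, -0.001, 0.002]
contact_force: [0.9, -0.2, -0.6]
gripper_width: 13.0
grasp_force: 60.0
```

Emit:
jog_arm([
  [5, [0.5, 0.2, 0], [0, 0, 0]],
  [5, [1, 0.4, 0], [0, 0, 0]],
])

```text
clock: 41.55
position: [456.9, 54.0, 210.6]
ee_rot: [0.764, -0.646, -0.001, 0.002]
contact_force: [0.7, -0.3, -1.1]
gripper_width: 12.8
grasp_force: 60.0
```

Emit:
jog_arm([
  [5, [0.5, 0.1, 0], [0, 0, -0.12]],
  [5, [1, 0.19, 0], [0, 0, -0.26]],
  [5, [1, 0.19, 0], [0, 0, -0.4]],
  [5, [1, 0.19, 0], [0, 0, -0.55]],
  [5, [1, 0.19, 0], [0, 0, -0.55]],
  [5, [1, 0.19, 0], [0, 0, -0.55]],
])

```text
clock: 42.3
position: [456.1, -45.8, 211.6]
ee_rot: [0.915, -0.403, -0.001, 0.0]
contact_force: [0.1, 0.7, -2.1]
gripper_width: 12.7
grasp_force: 60.0
```

```bash
python3 - <<'E'
from h import *
go([*mk(-118,22),205],-47.4)
s=read_state();print(s['gripper_width'],s['grasp_force'])
c=cap('wrist');way(c,-34)
P=cloud(c);M=inm(P);z=P[...,2];t=inm(s['position'])
ch=(c[0].min(2)>140)&(abs(z-s['position'][2]+15)<10)&(np.hypot(M[...,0]-t[0],M[...,1]-t[1])<90);print('chalk',ch.sum(),t,cv2.minAreaRect(M[ch].astype(np.float32)),np.median(z[ch]))
E
```

```text
pos [456.1 -45.8 211.6] yaw -47.5 tilt 0.12 shift [0.056 0.022 0.066] turn [np.float64(-0.002), np.float64(2.998)] j6 0.49
12.660473391818869 60.04788637161255
tab 1347 [ -9.5 -34.1] [33.9 14.6] 88.96 ztop 142.8 origin x 3.5
bar 79.491115113228
chalk 4858 [-115.80387434   27.57025162] ((-96.18531036376953, 27.14276123046875), (42.74645233154297, 72.75057983398438), 89.83687591552734) 198.70119146235766
```

Emit:
jog_arm([
  [5, [0.058, 0, 0.4], [0, 0, 0]],
  [5, [0.058, 0, 0.8], [0, 0, 0]],
  [5, [0.058, 0, 0.92], [0, 0, 0]],
  [5, [0.058, 0, 0.92], [0, 0, 0]],
  [5, [0.058, -0.2, 0.92], [0, 0, 0]],
  [5, [0.058, -0.42, 0.92], [0, 0, 0]],
  [5, [0.058, -0.42, 0.92], [0, 0, 0]],
])

```text
clock: 43.22
position: [494.2, -20.0, 121.5]
ee_rot: [0.916, -0.401, 0.001, -0.001]
contact_force: [-0.1, 0.2, -1.3]
gripper_width: 12.8
grasp_force: 60.0
```

```bash
python3 - <<'E'
from h import *
s=read_state();print(s['gripper_width'],s['contact_force'],inm(s['position']),s['position'])
c=cap('wrist')
P=cloud(c);M=inm(P);z=P[...,2]
ch=(c[0].min(2)>140)&(z>100)&(z<115)&(abs(M[...,1]-22)<45)&(M[...,0]>-80)&(M[...,0]<10)
print('chalk',ch.sum(),cv2.minAreaRect(M[ch].astype(np.float32)),np.median(z[ch]));rails(c)
E
```

```text
12.798838467498783 [-0.0505728   0.20256873 -1.27522202] [-70.26576318  20.78489987] [494.20877714 -19.96150234 121.46611342]
chalk 4848 ((-31.555580139160156, 20.26469612121582), (42.817813873291016, 35.487491607666016), 89.1180419921875) 108.78721238926413
rail [59, 36, 154, 184, 11863] z 91.6 x [-31.4  34.4] y [-76.6   7.7]
rail [97, 257, 120, 33, 2379] z 91.4 x [-29.2  34.2] y [33.9 52.6]
```

Emit:
jog_arm([
  [5, [-0.008, 0, 0.03], [0, 0, 0]],
  [5, [-0.008, -0.12, 0.03], [0, 0, 0]],
  [5, [-0.008, -0.24, 0.03], [0, 0, 0]],
  [5, [-0.008, -0.24, 0.03], [0, 0, 0]],
])

```text
clock: 43.78
position: [509.9, -4.1, 117.6]
ee_rot: [0.916, -0.402, 0.001, -0.0]
contact_force: [1.0, 0.2, -0.2]
gripper_width: 13.1
grasp_force: 60.3
```

Emit:
jog_arm([
  [5, [0, -0.1, 0], [0, 0, 0]],
  [5, [0, -0.18, 0], [0, 0, 0]],
  [5, [0, -0.23, 0], [0, 0, 0]],
  [5, [0, -0.23, 0], [0, 0, 0]],
])

```text
clock: 44.28
position: [526.3, 11.2, 117.5]
ee_rot: [0.916, -0.402, 0.0, -0.0]
contact_force: [0.7, 0.5, -1.0]
gripper_width: 12.8
grasp_force: 60.2
```

```bash
python3 - <<'E'
from h import *
s=read_state();print(s['gripper_width'],s['contact_force'],s['wrist_torque'],inm(s['position']),s['position'])
E
```

```text
12.806179971147403 [ 0.73508062  0.48165096 -1.04187879] [ 0.10650869 -0.15266726  0.01514654] [-25.58157352  22.02310799] [526.26256567  11.19559326 117.53189523]
```

Emit:
jog_arm([
  [45, [0, 0, 0.005], [0, 0, 0]],
  [45, [0, 0, 0.005], [0, 0, 0]],
  [45, [0, 0, 0.005], [0, 0, 0]],
  [45, [0, 0, -0.3], [0, 0, 0]],
  [45, [0, 0, -0.6], [0, 0, 0]],
  [45, [0, 0, -0.8], [0, 0, 0]],
  [0, [0, 0.4, -0.8], [0, 0, 0]],
  [0, [0, 0.4, -0.8], [0, 0, 0]],
  [0, [0, 0.4, -0.8], [0, 0, 0]],
  [0, [0, 0.4, -0.8], [0, 0, 0]],
])

```text
clock: 45.52
position: [496.6, -16.1, 197.4]
ee_rot: [0.916, -0.402, 0.0, 0.0]
contact_force: [-0.6, 0.6, -0.3]
gripper_width: -0.1
grasp_force: 0.0
```

```bash
python3 - <<'E'
from h import *
s=read_state();print(s['gripper_width'],s['contact_force'],inm(s['position']),s['position'])
c=cap('wrist');way(c,22);way(c,-34)
go([*mk(-62,21.5),108],-47.4)
E
```

```text
-0.11016516044809688 [-0.63749108  0.64606399 -0.31726379] [-65.88201566  22.00122036] [496.61234281 -16.09891901 197.3958855 ]
tab 1147 [-25.7  22.4] [15.1 33. ] 0.21 ztop 142.8 origin x -12.7
bar 79.43943803334076
tab 1448 [ -8.7 -33.8] [33.4 15.3] 89.35 ztop 142.8 origin x 4.3
bar 79.43943803334076
pos [496.5 -16.  197.3] yaw -47.4 tilt 0.01 shift [ 0.006 -0.039  0.893] turn [np.float64(0.0), np.float64(-3.0)] j6 0.45
```

Emit:
jog_arm([
  [0, [0.005, 0, 0.4], [0, 0, 0]],
  [0, [0.005, 0, 0.88], [0, 0, 0]],
  [0, [0.005, 0, 0.88], [0, 0, 0]],
  [0, [0.005, -0.1, 0.88], [0, 0, 0]],
  [0, [0.005, -0.18, 0.88], [0, 0, 0]],
  [0, [0.005, -0.24, 0.88], [0, 0, 0]],
  [0, [0.005, -0.3, 0.88], [0, 0, 0]],
  [0, [0.005, -0.36, 0.88], [0, 0, 0]],
  [0, [0.005, -0.36, 0.88], [0, 0, 0]],
])

```text
clock: 46.7
position: [521.8, 6.6, 109.6]
ee_rot: [0.916, -0.402, -0.001, 0.002]
contact_force: [-4.2, -4.7, 3.8]
gripper_width: -0.2
grasp_force: 2.6
```

Emit:
jog_arm([
  [0, [0, -0.03, 0], [0, 0, 0]],
  [0, [0, -0.06, 0], [0, 0, 0]],
  [0, [0, -0.09, 0], [0, 0, 0]],
  [0, [0, -0.09, 0], [0, 0, 0]],
])

```text
clock: 47.2
position: [521.7, 7.0, 109.7]
ee_rot: [0.915, -0.403, -0.007, 0.009]
contact_force: [-14.6, -21.2, 16.7]
gripper_width: 0.1
grasp_force: 12.9
```

```bash
python3 - <<'E'
from h import *
s=read_state();print(s['contact_force'],inm(s['position']),s['position'])
E
```

```text
[-14.60430094 -21.24306353  16.70311769] [-31.71778626  22.01919647] [521.74836496   7.03925905 109.74025291]
```

Emit:
jog_arm([
  [0, [0, -0.02, 0], [0, 0, 0]],
  [0, [0, -0.035, 0], [0, 0, 0]],
  [0, [0, -0.035, 0], [0, 0, 0]],
  [0, [0, -0.035, 0], [0, 0, 0]],
])

```text
clock: 47.7
position: [521.7, 7.2, 109.8]
ee_rot: [0.915, -0.403, -0.009, 0.011]
contact_force: [-18.8, -26.9, 21.7]
gripper_width: 0.3
grasp_force: 16.8
```

Emit:
jog_arm([
  [0, [0, 0.2, 0], [0, 0, 0]],
  [0, [0, 0.35, 0], [0, 0, 0]],
  [0, [0, 0.35, -0.4], [0, 0, 0]],
  [0, [0, 0.35, -0.9], [0, 0, 0]],
  [0, [0, 0.35, -0.95], [0, 0, 0]],
  [0, [0, 0.35, -0.95], [0, 0, 0]],
])

```text
clock: 48.45
position: [506.5, -7.0, 204.5]
ee_rot: [0.916, -0.402, 0.0, -0.001]
contact_force: [-0.0, 0.1, -0.2]
gripper_width: -0.4
grasp_force: 0.0
```

```bash
python3 - <<'E'
from h import *
s=read_state();print(s['contact_force'],inm(s['position']),s['position'])
c=cap('wrist','w10.png');way(c,22);way(c,-34);rails(c)
E
```

```text
[-0.03258717  0.14182925 -0.19055198] [-52.50020444  22.00922322] [506.45723813  -7.03520168 204.48985289]
tab 1090 [-12.2  21.8] [33.5 15.2] 88.98 ztop 142.8 origin x 0.8
bar 79.42688939510083
tab 1344 [ -8.7 -33.9] [33.4 15.3] 89.78 ztop 142.8 origin x 4.3
bar 79.42688939510083
rail [156, 0, 98, 22, 1476] z 91.5 x [-31.3  33.7] y [-114.6 -102.6]
rail [160, 59, 99, 176, 4424] z 91.8 x [-31.2  33.6] y [-76.   51.3]
```

View pics/w10.png

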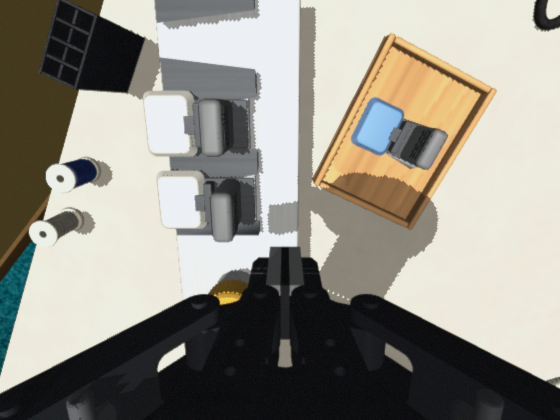

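The wrist view shows both holders in their ways, tabs at (212,125) and (222,215); the left one is about 3.5 mm short, so I'll push it again, lower on the tab.

Emit:
jog_arm([
  [0, [0, 0, 0.4], [0, 0, 0]],
  [0, [0, 0, 0.8], [0, 0, 0]],
  [0, [0, 0, 1], [0, 0, 0]],
  [0, [0, 0, 1], [0, 0, 0]],
  [0, [0, -0.1, 1], [0, 0, 0]],
  [0, [0, -0.15, 1], [0, 0, 0]],
  [0, [0, -0.15, 1], [0, 0, 0]],
])

```text
clock: 49.38
position: [518.3, 3.1, 105.3]
ee_rot: [0.916, -0.402, 0.001, -0.001]
contact_force: [0.0, 0.3, 0.1]
gripper_width: -0.3
grasp_force: 0.0
```

Emit:
jog_arm([
  [0, [0, 0, 0.06], [0, 0, 0]],
  [0, [0, 0, 0.06], [0, 0, 0]],
  [0, [0, -0.04, 0.06], [0, 0, 0]],
  [0, [0, -0.07, 0.06], [0, 0, 0]],
  [0, [0, -0.1, 0.055], [0, 0, 0]],
  [0, [0, -0.12, 0.05], [0, 0, 0]],
  [0, [0, -0.12, 0.05], [0, 0, 0]],
])

```text
clock: 50.25
position: [521.4, 5.8, 102.5]
ee_rot: [0.916, -0.402, -0.003, 0.005]
contact_force: [-15.9, -14.8, 25.7]
gripper_width: 0.3
grasp_force: 16.3
```

```bash
python3 - <<'E'
from h import *
s=read_state();print(s['contact_force'],inm(s['position']),s['position'])
E
```

```text
[-15.9486904  -14.75880464  25.65953131] [-32.85647433  21.31566583] [521.38638297   5.75064161 102.50458657]
```

Emit:
jog_arm([
  [0, [0, 0.15, -0.02], [0, 0, 0]],
  [0, [0, 0.2, -0.4], [0, 0, 0]],
  [0, [0, 0.2, -0.8], [0, 0, 0]],
  [45, [0, 0.2, -1], [0, 0, 0]],
  [45, [0, 0, -1], [0, 0, 0]],
  [45, [0, -0.17, -1], [0, 0, 0]],
  [45, [0, -0.17, -1], [0, 0, 0]],
  [45, [0, -0.17, -1], [0, 0, 0]],
])

```text
clock: 51.25
position: [538.3, 22.3, 198.2]
ee_rot: [0.916, -0.402, -0.001, 0.001]
contact_force: [-0.3, -0.4, 0.7]
gripper_width: 44.8
grasp_force: 0.0
```

```bash
python3 - <<'E'
from h import *
s=read_state();print(s['contact_force'],inm(s['position']),s['position'],s['gripper_width'])
c=cap('wrist');way(c,22)
go([*mk(-12,21.8),116],-47.4)
E
```

```text
[-0.33105588 -0.40531676  0.66743206] [-9.19194367 22.01007109] [538.33574883  22.27974343 198.16562527] 44.812757376468014
tab 1151 [-8.3 21.3] [15.  33.1] 0.41 ztop 142.8 origin x 4.7
bar 79.39264464123767
pos [538.3  22.1 198.5] yaw -47.4 tilt 0.13 shift [0.002 0.025 0.825] turn [np.float64(-0.0), np.float64(3.0)] j6 0.4
```

Emit:
jog_arm([
  [45, [0.3, 0.1, -0.3], [0, 0, 0]],
  [45, [0.6, 0.3, -0.3], [0, 0, 0]],
  [45, [0.6, 0.3, -0.3], [0, 0, 0]],
  [45, [0.6, 0.3, -0.3], [0, 0, 0]],
])

```text
clock: 51.8
position: [556.8, -42.4, 229.0]
ee_rot: [0.916, -0.402, -0.0, 0.0]
contact_force: [0.7, 0.6, 0.1]
gripper_width: 44.8
grasp_force: 0.0
```

```bash
python3 - <<'E'
from h import *
c=cap('wrist','w11.png');np.savez('w11.npz',*c);way(c,22);way(c,-34);rails(c)
holders(c,6)
cv2.imwrite('pics/rule2.png',cv2.cvtColor(cv2.resize(c[0][0:140,130:330],None,fx=4,fy=4,interpolation=cv2.INTER_CUBIC),cv2.COLOR_RGB2BGR))
c=cap('top');way(c,22,78.5);way(c,-34,78.5)
E
```

```text
tab 717 [-8.9 21.3] [33.5 13.9] 89.68 ztop 142.8 origin x 4.1
bar 79.36525393341918
tab 882 [ -8.5 -34.5] [33.3 15.2] 87.99 ztop 142.8 origin x 4.5
bar 79.36525393341918
rail [191, 87, 84, 19, 1304] z 91.5 x [-31.1  33.6] y [-120.6 -107.9]
rail [195, 143, 81, 143, 4307] z 91.7 x [-30.9  33.5] y [-75.8  50.2]
holder px [124 100  30  64] n 395 tab [682.6   8.8] ztop 77.3 rect [11.1 54.8] 28.4 chalkdir -77.4 0.3 col [164. 162. 148.]
holder px [124 104  14  14] n 89 tab [697.6  -0.9] ztop 76.8 rect [ 6.9 10.8] 56.3 chalkdir 148.1 17.7 col [164. 162. 148.]
holder px [120 118  13  14] n 90 tab [693.7  11.7] ztop 77.2 rect [8.  8.9] 11.9 chalkdir -163.7 11.5 col [164. 162. 148.]
holder px [115 133  12  13] n 82 tab [689.5  24.5] ztop 77.4 rect [ 6.2 10.7] 56.4 chalkdir -113.0 17.4 col [164. 162. 148.]
holder px [ 96 143  12  11] n 69 tab [697.5  41.7] ztop 77.8 rect [4.8 9.1] 73.4 chalkdir -114.2 36.4 col [164. 162. 148.]
holder px [110 147  12  13] n 82 tab [685.5  37.3] ztop 77.6 rect [8.4 7.9] 13.6 chalkdir -95.6 28.9 col [164. 162. 148.]
holder px [409 190  32  38] n 563 tab [ 443.7 -112.7] ztop 71.2 rect [14.3 34. ] 18.7 chalkdir 17.8 31.9 col [138. 184. 229.]
tab 0 [0. 0.] [0. 0.] 0.0 ztop nan origin x 13.0
bar 79.01486376161995
tab 0 [0. 0.] [0. 0.] 0.0 ztop nan origin x 13.0
bar 79.01486376161995
  return _methods._mean(a, axis=axis, dtype=dtype,
  ret = ret.dtype.type(ret / rcount)
```

View pics/rule2.png

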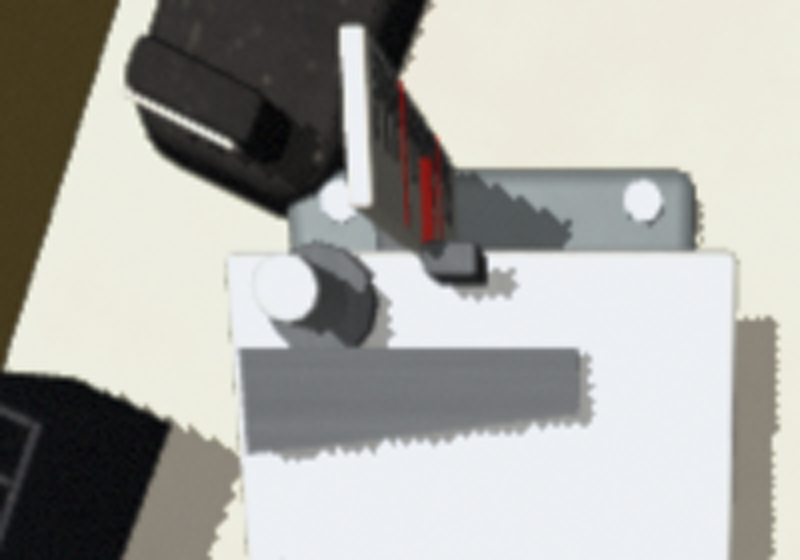

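```bash
python3 - <<'E'
from h import *
for fn in ('w11.npz','w9.npz','w5.npz'):
    f=np.load(fn);c=[f[k] for k in f];P=cloud(c);M=inm(P);z=P[...,2];img=c[0].astype(int)
    g=(np.hypot(M[...,0]-20,M[...,1]+132)<7)&(z>105)&(z<125);print(fn,'guide(114)',g.sum(),np.median(z[g]) if g.sum() else None)
    r=(M[...,1]<-138)&(M[...,1]>-172)&(abs(M[...,0])<12)&(z>130)&(img.min(2)>150);print('rule top(136)',r.sum(),np.median(z[r]) if r.sum() else None)
    red=(img[...,0]>img[...,1]+50)&(img[...,0]>img[...,2]+50)&(M[...,1]<-130)&(z>90)&(z<112)
    p=red&(M[...,0]<-2.);l=red&(M[...,0]>-1.5);print('pointer',p.sum(),np.percentile(z[p],[5,50,95]).round(1),M[p].mean(0).round(1),'line',l.sum(),np.percentile(z[l],[5,50,95]).round(1) if l.sum() else None)
    b=(M[...,0]>-58)&(M[...,0]<-38)&(abs(z-79)<6)&(M[...,1]<-80);print('bar',np.median(z[b]))
E
```

```text
w11.npz guide(114) 235 114.4921353604766
rule top(136) 263 136.5986573217051
pointer 57 [100.1 101.3 102.4] [  -4.2 -146.3] line 28 [100.5 101.9 102.6]
bar 79.39709360105348
w9.npz guide(114) 296 114.46451641474596
rule top(136) 228 136.56569773076615
pointer 76 [ 99.9 101.1 102.2] [  -4.4 -146.2] line 35 [100.4 101.3 102.4]
bar 79.41944306510774
w5.npz guide(114) 358 114.30149115792173
rule top(136) 242 136.66111058205442
pointer 81 [ 99.9 101.3 102.3] [  -4.4 -146.4] line 48 [100.3 101.4 102.5]
bar 79.48497796778193
```

```bash
python3 -c "
from bench import *
print(job_done())"
```

```text
the job is handed in; nothing more can be done
None
```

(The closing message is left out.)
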